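# Copy the hinge's angle to the bracket with a bevel

### The job

Push the sliding bevel fully home into the open corner of the chrome hinge (stock flat along the fixed leaf, nose firmly against the end stop) so that the other leaf swings its blade to the hinge's angle, and press down its lock button while it sits there. Then push the locked bevel just as fully home in the aluminium bracket, so that its blade swings the bracket's arm open to the same angle, and leave it sitting there flat on the bench, still locked. Never force the bevel, shift the hinge's leaf or touch hinge or bracket with the gripper, and leave the other things alone.

Things in the scene. Friction and masses are not known exactly. Their poses are not given: they have to be found in the camera images.
- bevel: Sliding bevel (angle gauge), loose, 0.4 kg. Origin on its underside below the blade's pivot. The dark stock runs along its own -x; its flat working face is the plane y = 0, the stock lies at y = 0 to 24 mm. Low part (z 0 to 28): x = -120 to -26. A flat arm at z = 30 to 40 runs from there to the pivot. Fingertips kept above z = 24 pass over the 20 mm walls of hinge and bracket.
- bevel_grip (a point): Centre of the bevel's black grip rib, to hold it by: 55 mm long along the stock, 14 thick across it (bevel x = -115 to -60, y = 5 to 19), z = 28 to 62; this point is at bevel (-87.5, 12, 45). Same axes as the bevel.
- bevel_nose (a point): Foremost point of the bevel's round nose (radius 16 mm about the pivot axis), at bevel (16, 0, 35); it meets the end stops.
- bevel_blade_end (a point): Outer end of the bevel's aluminium blade on its working face (away from the stock), 95 mm from the pivot, 11 mm up. That face passes through the pivot axis. Its own -x points out along the blade. Blade angle (from bevel -x towards +y) starts at 86 to 96 degrees. Low part (z 2 to 20): 6 mm thick, from 22 mm off the pivot. Unlocked it swings with 0.03 N m friction and stays.
- bevel_lock_top (a point): Top centre of the bevel's lock button, a black round cap 18 mm across, at bevel (-38, 12), z = 54 when up. Pressed straight down by its full 4 mm (takes 7 N at first, 11 N at the bottom) it clamps the blade firmly and stays down.
- bevel_lock (a joint): Travel of the lock button in m: 0 up (unlocked), 0.0042 fully down (locked).
- hinge: Big chrome hinge on edge, the model angle, fixed. Origin on the bench at the inner corner (hinge axis). Fixed leaf along its own -x: 150 mm long, 20 high, 5 thick, inner face y = 0; the inside of the corner is at +y. A foot plate 36 wide, 4 high lies behind it. Fully home, the bevel lies flat on the bench with its origin on this origin and its x along this x.
- hinge_stop (a point): Middle of the flat face of the hinge's dark end stop, at hinge (16, 0, 35): the bevel's nose just meets it when fully home. Block 44 mm high, 80 wide (hinge y = -42 to 38), 21 thick. Home is felt: press the bevel against stop and fixed leaf together with 5 to 10 N, held a moment, never over 24 N, knocks included.
- hinge_leaf_end (a point): Outer end of the hinge's other leaf on its inner face, 150 mm from the axis, 11 mm up; leaf 20 high, 5 thick. Its own -x points from the axis out along the leaf. It stands 60 to 76 degrees from the fixed leaf (hinge -x towards +y), narrower than the blade; a stiff joint holds it, slipping at 1 N m: it must not be shifted.
- bracket: Aluminium bracket with a swinging arm, fixed to the bench, its axes parallel to the hinge's. Origin on the bench at the inner corner (arm's pivot). Fixed side along its own -x: 150 mm long, 20 high, 9 thick, inner face y = 0, inside at +y. Foot plate with three small webs (16 high) behind. Fully home, the bevel's origin is on this origin, its x along this x.
- bracket_stop (a point): Middle of the flat face of the bracket's dark end stop, at bracket (16, 0, 35); same block as at the hinge, same pressing force.
- bracket_arm_end (a point): Outer end of the bracket's swinging arm on its inner face, 140 mm from the pivot, 11 mm up; arm 20 high, 9 thick, with a thicker outer end. Its own -x points from the pivot out along the arm. It starts 46 to 54 degrees from the fixed side (bracket -x towards +y), always narrower than the hinge, and turns with 0.08 N m of friction, staying where it is left.
- caster: Bystander: wheel caster lying on its plate behind the row, 60 high.
- mallet: Bystander: red plastic hammer, 240 mm long, lying at the right-hand end of the row (-y).
- small_angle: Bystander: small plain aluminium angle, 40 x 40 x 30 mm, standing beside the hinge's end stop, outside the corner.
- collar: Bystander: steel collar, 32 mm diameter, 16 high, beside the bracket's end stop, outside the corner.
- oil_tin: Bystander: small plain tin, 44 diameter, 70 high, behind the row.
Things that resemble listed ones, but are neither listed nor needed, are in the scene too. Leave any purple or yellow look-alike of the bevel alone.

How it is judged:
By the outcome, as a careful person would: the job done as asked, in the order asked, and still so for the second after the job is handed in, with the robot touching nothing.
It also fails if it takes over 72 s, if anything falls off the work surface, if the arm or the gripper's body presses on something with over 40 N, if the wrist force passes 120 N, or if a joint passes its speed limit or range.

### The arm

A 7-joint arm with a two-finger parallel gripper is mounted at the origin on the work surface. World frame = base frame: x ahead of the robot, y to its left, z up, the work surface at z = 0. Lengths are in m, angles in rad, forces in N, time in s.
With the tool pointing down it reaches from about 0.4 to 0.875 m from the base axis. Payload 6.5 kg.
Tool frame: the origin (TCP) lies on the mounting face of the last link; the fingertips stand 173 mm ahead of it and the grasp point (between the pads) lies 155 mm ahead of it; y points along the fingers, z is the direction in which the jaws open and shut, and the axes are right-handed (so a half turn about y gives the same grasp; the last joint's range is limited). The gripper opens to 85 mm and grips with 20 to 120 N. Pads are 22 mm wide; open, the fingers measure 114 mm over their backs; the gripper's body (76 mm by 85 mm) begins 54 mm behind the grasp point. The pads swing forward as they close: fully open they stand 13 mm farther back than shut.
Start: joints at [1.251, 0.536, -0.004, 1.538, 0.003, 1.067, -0.071], TCP at [0.163, -0.629, 0.405] pointing down, gripper open.
Joint ranges: [-2.7, 2.7], [-0.37, 2.16], [-1.27, 1.26], [0.24, 2.4], [-1.31, 4.45], [0.19, 1.91], [-2.76, 2.76]. Speed limits (rad/s): [2.39, 2.39, 3.14, 3.14, 3.14, 3.14, 3.14].

### API

Orientations are given as a unit quaternion [w, x, y, z].
In Python, from workcell import sensors, viewer, r gives the robot as it stands. The module is installed in compiled form; this text tells all that it offers.
- The arm moves only by the tool step_arm, never from a script. Its argument "deltas" is a list that holds one entry, the list of rows, each a list of 5 numbers: the shift along the tool's x, y, z in units of 25 mm (1.0 is 25 mm), then the turn about the tool's y in units of 8 degrees (1.0 is 8 degrees), then the opening, from -1 (shut) to 1 (fully open). In form: [[[dx, dy, dz, spin, fingers], ...]]. A call has 1 to 20 rows; each row is the pose to reach, as a shift and turn from the pose commanded when the call began, along the tool's axes at that moment; what a row does not reach only later rows make up. A row lasts 1/8 s, in which the tool goes at most 62.5 mm and 10.7 degrees, less where a joint would pass 70% of its speed; a pose out of reach is approached as far as the arm can. A call with a gripper value outside its range is refused whole. The fingers move at their own pace and stop on an object; "grip_force" is the grip in N (left out, the last holds). Time passes only in rows, so rows that repeat a pose let the fingers close. It gives the time, the measured TCP pose, the force and the opening at its end, in the units of the state.
- sensors.state(): the state, without advancing time (a new reading comes with each control period).
- viewer.camera(name): name is "scene" or "top"; returns (picture, depth): 480x640x3 uint8, red, green, blue; 480x640 float32, m along the optical axis (not along the pixel's ray), 0 where there is no reading.
- viewer.camera_model(name): a dict with "fx", "fy", "cx", "cy" (pixels), "R" (3x3) and "t" (3): a world point X has camera coordinates R X + t. Camera axes: x right, y down, z forward; pixel columns grow to the right and rows downward; lengths in m; the calibration is good to about 2 mm. A picture is of the moment at which its call begins. camera_model takes no time and is no camera call.
- r.hand_in(): hands the job in, once; it reports no verdict.
The state is a dict: "clock": time; "joints": joint angles; "dq": joint speeds; "tau": joint torques, N m; "tool_pos": TCP position; "tcp_rot": TCP orientation; "ft_force": force on the tool from outside, world axes, zero at the start; "ft_torque": the same for the moment, N m; "opening": opening from 0.0 (shut) to 1.0 (fully open).
Only numpy, scipy, OpenCV 4.12 (cv2) and the standard library are available. Lean on these libraries where they do the work, as an engineer would, in place of code of your own. Each camera call takes 0.05 s, during which the arm holds its last target.

## Working session

There is one attempt and no reset: what is moved stays moved. The work goes in short steps, Python scripts to look and compute and a tool call to move; the robot and the scene stay as the last step left them, time stands still between calls to the robot, and variables do not carry over. Pictures are saved under pics/ and viewed, and the job is handed in when it is done.

Besides the shell and the picture viewer there is one more tool, called after "Request:" as name(argument=value, ...), one argument or row to a line, values as JSON. step_arm: Moves the arm, as the interface text tells. Its arguments: {"type":"object","properties":{"deltas":{"type":"array"},"grip_force":{"type":"number"}},"required":["deltas"]}

```bash
mkdir -p pics; ls
python3 - <<'E'
from workcell import sensors, viewer, r
import cv2, numpy as np
print(sensors.state())
for n in ("scene","top"):
    p,d=viewer.camera(n); cv2.imwrite(f"pics/{n}0.png",p[:,:,::-1]); np.savez(f"{n}0.npz",p=p,d=d)
    print(n,viewer.camera_model(n),d.min(),d.max())
E
```

```text
pics
{'clock': 0.0, 'joints': array([ 1.25077426,  0.53717234, -0.00444944,  1.53887763,  0.00258801,
        1.06726123, -0.07120136]), 'dq': array([ 0.00176457, -0.00142523, -0.0007081 , -0.00135053,  0.0004106 ,
        0.00143214, -0.00087489]), 'tau': array([ 2.83659156e-04, -5.83409321e+01,  1.04893450e+00, -2.59109670e+01,
        1.23690488e-02,  9.45631647e-03, -1.31020408e-05]), 'tool_pos': array([ 0.1631472 , -0.62885364,  0.40380695]), 'tcp_rot': array([ 0.08940991, -0.08963989,  0.70201092, -0.70082182]), 'ft_force': array([ 0.13588723, -0.15478861, -0.31834899]), 'ft_torque': array([0.00704732, 0.02285136, 0.01431384]), 'opening': 0.9989508030115005}
scene {'fx': 448.29412249823775, 'fy': 448.29412249823775, 'cx': 314.7615329287439, 'cy': 240.25537383943356, 'R': array([[-0.82797828,  0.56053201, -0.0159948 ],
       [ 0.47638722,  0.68806617, -0.54737571],
       [-0.29581613, -0.46083491, -0.83673413]]), 't': array([ 0.5382065 , -0.23549679,  1.34993409])} 0.0 2.4664938
top {'fx': 566.1763198443507, 'fy': 566.1763198443507, 'cx': 321.9484978174986, 'cy': 232.00356608849322, 'R': array([[ 0.02813938, -0.99955965, -0.00941744],
       [-0.98310126, -0.02596875, -0.18121128],
       [ 0.18088692,  0.01435747, -0.9833991 ]]), 't': array([-0.0547621 ,  0.6243013 ,  1.44246816])} 0.0 2.5370183
```

View pics/scene0.png

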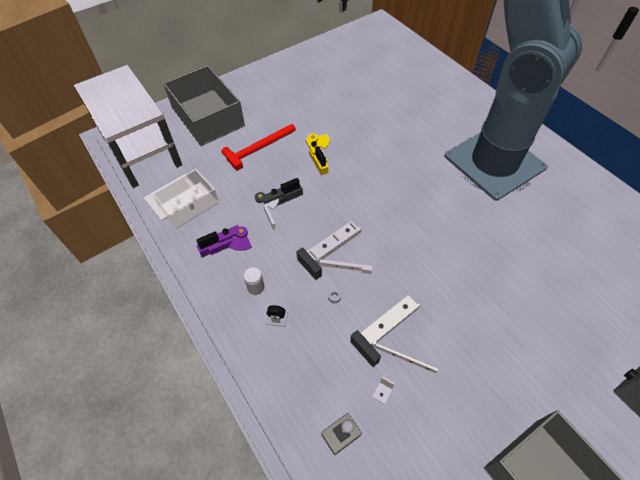

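View pics/top0.png

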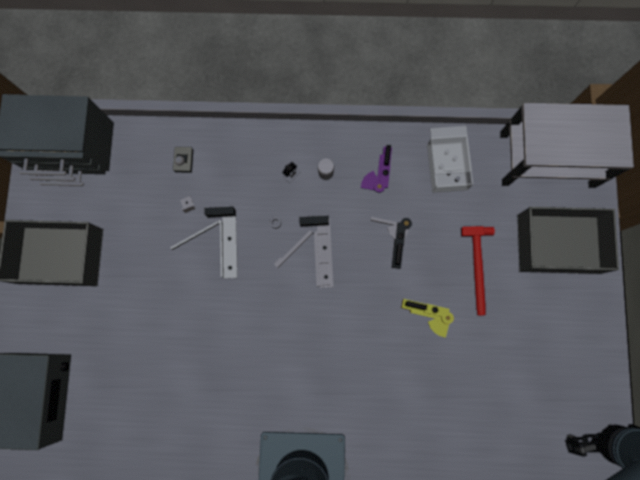

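The scene view shows the bevel (dark stock) at about (280,193), the bracket at (330,250) and the hinge at (390,330). In the top view they are at (400,240), (320,250) and (228,240). The small angle is beside the hinge and the collar beside the bracket, which confirms which is which. I'll zoom in next.

Run:
```python
import cv2, numpy as np
t=np.load("top0.npz")['p'][:,:,::-1]; s=np.load("scene0.npz")['p'][:,:,::-1]
a=cv2.convertScaleAbs(cv2.resize(t[195:295,160:300],(800,571),interpolation=cv2.INTER_CUBIC),alpha=1.3)
cv2.imwrite("pics/tz1.png",a)
cv2.imwrite("pics/tz2.png",cv2.convertScaleAbs(cv2.resize(t[195:295,265:425],(800,500),interpolation=cv2.INTER_CUBIC),alpha=1.3))
cv2.imwrite("pics/sz1.png",cv2.resize(s[170:410,240:450],(525,600),interpolation=cv2.INTER_CUBIC))
```

```text
(no output)
```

View pics/tz1.png

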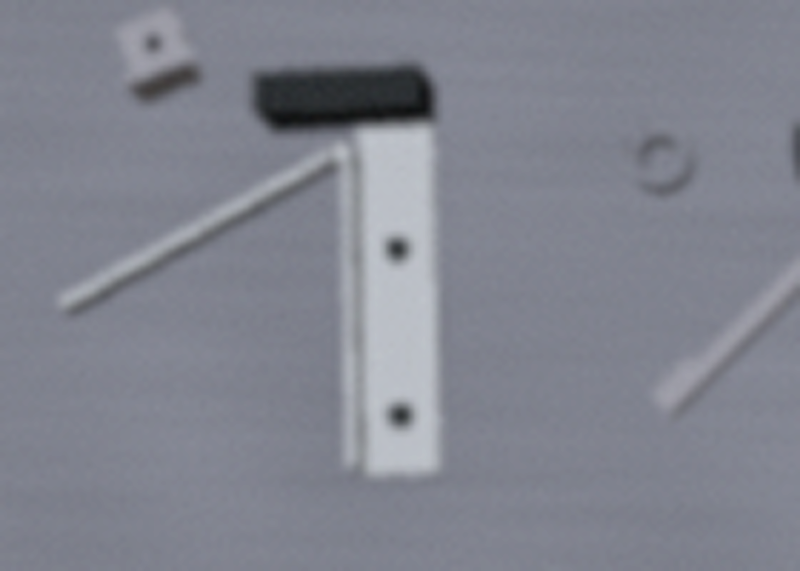

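View pics/tz2.png

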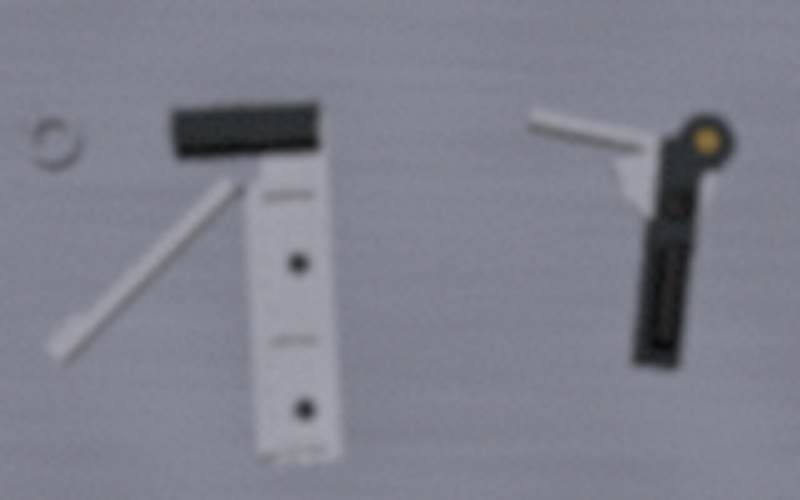

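View pics/sz1.png

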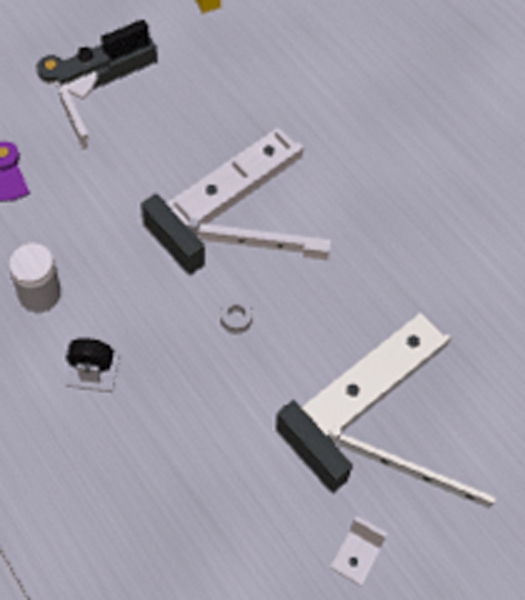

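```bash
cat > h.py <<'E'
import numpy as np, cv2
from workcell import sensors, viewer, r
def cloud(d,m):
    v,u=np.mgrid[:480,:640]; 
    X=np.stack([(u-m['cx'])/m['fx']*d,(v-m['cy'])/m['fy']*d,d],-1)
    W=(X-m['t'])@m['R']; W[d<=0]=np.nan; return W
def ray(m,uv,z):
    uv=np.atleast_2d(uv); D=np.c_[(uv[:,0]-m['cx'])/m['fx'],(uv[:,1]-m['cy'])/m['fy'],np.ones(len(uv))]@m['R']
    C=-m['R'].T@m['t']; z=np.broadcast_to(z,len(uv)); return C+D*((z-C[2])/D[:,2])[:,None]
def proj(m,X):
    c=np.atleast_2d(X)@m['R'].T+m['t']; return np.c_[c[:,0]/c[:,2]*m['fx']+m['cx'],c[:,1]/c[:,2]*m['fy']+m['cy']]
E
python3 - <<'E'
from h import *
for n in("top","scene"):
    m=viewer.camera_model(n); f=np.load(n+"0.npz"); W=cloud(f['d'],m); z=W[:,:,2]
    C=-m['R'].T@m['t'];print(n,"cam",C)
    b=z[(W[:,:,0]>.4)&(W[:,:,0]<.45)&(abs(W[:,:,1])<.3)];print("bench z",np.nanmedian(b),np.nanstd(b))
    for lo,hi in((.012,.026),(.034,.05),(.053,.07)):
        k=((z>lo)&(z<hi)&(W[:,:,0]>.35)&(W[:,:,0]<.8)&(abs(W[:,:,1])<.5)).astype(np.uint8)
        nn,lab,st,ce=cv2.connectedComponentsWithStats(k)
        for i in range(1,nn):
            if st[i,4]<12: continue
            P=W[lab==i]; rc=cv2.minAreaRect((P[:,:2]*1000).astype(np.float32))
            print(lo,ce[i].round(1),st[i,4],"xy",np.round(rc[0],1),np.round(rc[1],1),round(rc[2],1),"z",np.median(P[:,2]).round(4))
E
```

```text
top cam [ 0.35436874 -0.05923586  1.5311366 ]
bench z -0.0008330238367268044 0.010629222403961774
0.012 [180.8 170.4] 45 xy [795.6 358.6] [50.5  7.9] 89.6 z 0.0207
0.012 [328.3 177.7] 12 xy [786.2 -51.7] [ 3.9 24. ] 34.7 z 0.0182
0.012 [456.8 178.9] 16 xy [ 790.5 -405.1] [10.4 11.5] 18.3 z 0.0223
0.012 [466.4 179.9] 12 xy [ 789.4 -430.8] [18.4  3.3] 5.9 z 0.0198
0.012 [366.1 181.3] 18 xy [ 777.3 -154.2] [18.1 14. ] 39.1 z 0.0245
0.012 [367.  185.1] 27 xy [ 766.9 -158.9] [23.9 42.9] 15.4 z 0.0239
0.012 [436.3 190.5] 15 xy [ 755.8 -348.7] [26.1  6.4] 82.4 z 0.0186
0.012 [448.2 190.1] 13 xy [ 758.6 -380.2] [ 2.7 28.2] 7.0 z 0.0211
0.012 [461.  189.1] 23 xy [ 762.3 -417.5] [ 2.9 38.6] 5.5 z 0.0187
0.012 [188.9 209. ] 15 xy [686.3 330.6] [ 3.7 26.5] 28.8 z 0.0172
0.012 [228.8 214.7] 24 xy [673.  220.4] [15.  42.6] 28.4 z 0.0199
0.012 [211.8 216.5] 20 xy [667.2 265.2] [ 3.3 33.2] 3.9 z 0.0197
0.012 [274.6 222.2] 58 xy [656.7  92.5] [27.6 29.5] 39.6 z 0.016
0.012 [376.9 220.1] 17 xy [ 668.4 -186.8] [18.9  7.6] 76.7 z 0.0231
0.012 [207.2 242.2] 252 xy [597.4 271.7] [163.3 130.2] 62.7 z 0.018
[... 3433 characters left out ...]
 71.4] [19.2  9.8] 45.9 z 0.0442
0.034 [365.4 346.2] 368 xy [679.5 245.9] [22.5 79.7] 4.5 z 0.043
0.034 [387.6 380.7] 36 xy [687.1 333.9] [ 4.9 28.7] 22.6 z 0.0389
0.053 [313.1 142.8] 15 xy [ 430.5 -332.1] [16.  12.7] 82.6 z 0.0545
0.053 [319.8 153.6] 81 xy [ 440.7 -283. ] [59.7 14.6] 77.5 z 0.0613
0.053 [199.9 184.2] 181 xy [ 780.7 -384.3] [ 44.8 106.2] 4.2 z 0.0597
0.053 [289.1 183.2] 103 xy [ 573.7 -237.5] [16.7 55. ] 84.0 z 0.0603
0.053 [273.4 190.9] 16 xy [ 621. -241.] [17.4 11. ] 59.9 z 0.0544
0.053 [225.  230.5] 21 xy [ 793.3 -201.6] [11.2 14.5] 9.9 z 0.0545
0.053 [256.9 274.2] 64 xy [791.9 -38.4] [15.9 39.4] 0.2 z 0.068
0.053 [277.1 307.5] 17 xy [795.7  60.6] [ 7.1 19.1] 8.2 z 0.0552
```

Run:
```python
from h import *
def fit(P):
    vx,vy,x0,y0=cv2.fitLine((P[:,:2]*1000).astype(np.float32),cv2.DIST_HUBER,0,.01,.01).ravel(); return np.degrees(np.arctan2(vy,vx)),x0,y0,len(P)
for n in("top","scene"):
    m=viewer.camera_model(n); f=np.load(n+"0.npz"); W=cloud(f['d'],m).reshape(-1,3); c=f['p'].reshape(-1,3).astype(int).sum(1)
    def sel(x0,x1,y0,y1,z0,z1): 
        k=(W[:,0]>x0)&(W[:,0]<x1)&(W[:,1]>y0)&(W[:,1]<y1)&(W[:,2]>z0)&(W[:,2]<z1); return W[k]
    print(n)
    for nm,b in dict(hstop=(.64,.71,.19,.30,.041,.047),bstop=(.62,.69,-.07,.05,.041,.047)).items():
        P=sel(*b); rc=cv2.minAreaRect((P[:,:2]*1000).astype(np.float32)); print(nm,fit(P),np.round(rc,1) if 0 else rc)
    P=sel(.49,.63,.19,.25,.015,.024); print("hwall",fit(P),np.ptp(P[:,0]),np.median(P[:,2]))
    P=sel(.48,.62,-.06,-.015,.0175,.024); print("bwall",fit(P),np.ptp(P[:,0]))
    P=sel(.5,.66,.255,.42,.014,.024); print("hleaf",fit(P),P[:,:2].min(0),P[:,:2].max(0))
    P=sel(.5,.62,-.01,.12,.014,.024); print("barm",fit(P),P[:,:2].min(0),P[:,:2].max(0))
    P=sel(.53,.61,-.27,-.2,.056,.067); print("rib",fit(P),cv2.minAreaRect((P[:,:2]*1000).astype(np.float32)))
    P=sel(.61,.64,-.27,-.2,.051,.06); print("btn",P.mean(0))
    P=sel(.61,.7,-.23,-.1,.012,.028); print("blade",fit(P),P[:,:2].min(0),P[:,:2].max(0))
    # gold pivot
    hsv=cv2.cvtColor(f['p'],cv2.COLOR_RGB2HSV); mk=cv2.inRange(hsv,(12,80,60),(30,255,255))
    nn,lab,st,ce=cv2.connectedComponentsWithStats(mk)
    for i in range(1,nn):
        if 6<st[i,4]<200:
            X=ray(m,ce[i],.042)[0]
            print("gold",ce[i].round(2),st[i,4],X.round(4),W.reshape(480,640,3)[int(round(ce[i][1])),int(round(ce[i][0]))].round(4))
```

```text
top
hstop (np.float32(-85.87173), np.float32(679.1035), np.float32(239.34279), 137) ((678.791015625, 243.0066680908203), (20.268293380737305, 78.76312255859375), 5.436048984527588)
bstop (np.float32(-88.282555), np.float32(660.5006), np.float32(-13.462241), 134) ((659.71826171875, -13.692901611328125), (21.336580276489258, 77.77499389648438), 4.237972736358643)
hwall (np.float32(4.0159926), np.float32(562.1559), np.float32(234.90533), 77) 0.11960842297685093 0.019569170490495495
bwall (np.float32(5.512036), np.float32(550.8551), np.float32(-24.820621), 119) 0.1327500856081018
hleaf (np.float32(-58.83099), np.float32(612.5217), np.float32(313.80194), 98) [0.57501612 0.25518333] [0.64998487 0.37361323]
barm (np.float32(-44.700226), np.float32(575.0273), np.float32(48.502663), 141) [0.53316451 0.0055916 ] [0.61971854 0.09232047]
rib (np.float32(-6.7520013), np.float32(571.3476), np.float32(-240.02945), 106) ((571.7344360351562, -240.0286865234375), (14.201007843017578, 54.00966262817383), 84.28158569335938)
btn [ 0.6211293  -0.24419386  0.05454   ]
blade (np.float32(54.56377), np.float3
[... 1567 characters left out ...]
tn [ 0.62202881 -0.24213252  0.05364014]
blade (np.float32(57.491257), np.float32(660.3637), np.float32(-197.91745), 95) [ 0.61194619 -0.22971019] [ 0.67736183 -0.16531374]
gold [486.93  57.93] 14 [-0.3022 -0.3369  0.042 ] [-0.6256 -0.5468 -0.2065]
gold [488.21  63.87] 38 [-0.2815 -0.3108  0.042 ] [-0.6263 -0.5325 -0.2284]
gold [485.25  69.  ] 8 [-0.2527 -0.2968  0.042 ] [-0.6256 -0.5381 -0.2568]
gold [484.73  73.45] 11 [-0.2339 -0.2808  0.042 ] [-0.6238 -0.5301 -0.272 ]
gold [484.56  78.67] 9 [-0.2134 -0.2616  0.042 ] [-0.6145 -0.5139 -0.2896]
gold [259.75 195.38] 16 [ 0.6572 -0.2598  0.042 ] [ 0.6562 -0.2599  0.0428]
gold [240.5 230.5] 12 [ 0.7583 -0.1865  0.042 ] [ 0.7592 -0.1868  0.0448]
```

```bash
cat >> h.py <<'E'
from scipy.spatial.transform import Rotation as Ro
def tool():
    s=sensors.state(); q=s['tcp_rot']; return s,Ro.from_quat([q[1],q[2],q[3],q[0]]).as_matrix()
def goto(xyz,yaw):
    "units to go: tool shift to world xyz (m), spin so that tool z axis lies along bevel y (mod 180) for bevel yaw deg"
    s,M=tool(); d=M.T@(np.array(xyz)-s['tool_pos'])/.025
    zy=np.degrees(np.arctan2(M[1,2],M[0,2])); e=(yaw+90-zy+90)%180-90
    print("clock",s['clock'],"pos",s['tool_pos'].round(4),"zaxis yaw",zy.round(2),"bevel yaw",((zy-90+90)%180-90).round(2),"op",round(s['opening'],3),"F",s['ft_force'].round(2),"M",s['ft_torque'].round(2))
    print(" units",d.round(3)," spin(units)",(-e/8).round(3),"tooly",M[:,1].round(3),"toolx",M[:,0].round(3)," q7",s['joints'][6].round(2))
E
python3 -c "
from h import *
goto([.573,-.2385,.30],-6.2)"
```

```text
clock 0.1 pos [ 0.1631 -0.6289  0.4039] zaxis yaw -75.46 bevel yaw 14.54 op 1.002 F [0.21 1.01 0.07] M [ 0.   -0.01 -0.01]
 units [-19.792   4.171 -10.991]  spin(units) 2.593 tooly [-0.001  0.002 -1.   ] toolx [-0.968 -0.251  0.   ]  q7 -0.07
```

Request:
step_arm(
  deltas=[
    [[-2,0.4,-1.1,0.3,1],[-4,0.8,-2.2,0.6,1],[-6,1.3,-3.3,0.9,1],[-8,1.7,-4.4,1.2,1],[-10,2.1,-5.5,1.5,1],[-12,2.5,-6.6,1.8,1],[-14,3,-7.7,2.1,1],[-16,3.4,-8.8,2.4,1],[-18,3.8,-9.9,2.59,1],[-19.79,4.17,-10.99,2.59,1],[-19.79,4.17,-10.99,2.59,1],[-19.79,4.17,-10.99,2.59,1],[-19.79,4.17,-10.99,2.59,1]],
  ],
  grip_force=80,
)

```text
clock: 1.72
tool_pos: [0.5721, -0.2407, 0.3005]
tcp_rot: [0.039, -0.039, -0.706, 0.706]
ft_force: [-0.1, -0.4, 0.3]
opening: 1.0
```

```bash
python3 -c "
from h import *
goto([.573,-.2385,.206],-6.2)
p,d=viewer.camera('scene'); cv2.imwrite('pics/s1.png',cv2.resize(p[100:280,180:400,::-1],(733,600)))"
```

```text
clock 1.725 pos [ 0.5721 -0.2407  0.3005] zaxis yaw -96.33 bevel yaw -6.33 op 1.0 F [-0.13 -0.4   0.26] M [ 0.04  0.05 -0.04]
 units [-0.029  3.781 -0.096]  spin(units) -0.016 tooly [-0.001 -0.001 -1.   ] toolx [-0.994  0.11   0.001]  q7 -1.37
```

View pics/s1.png

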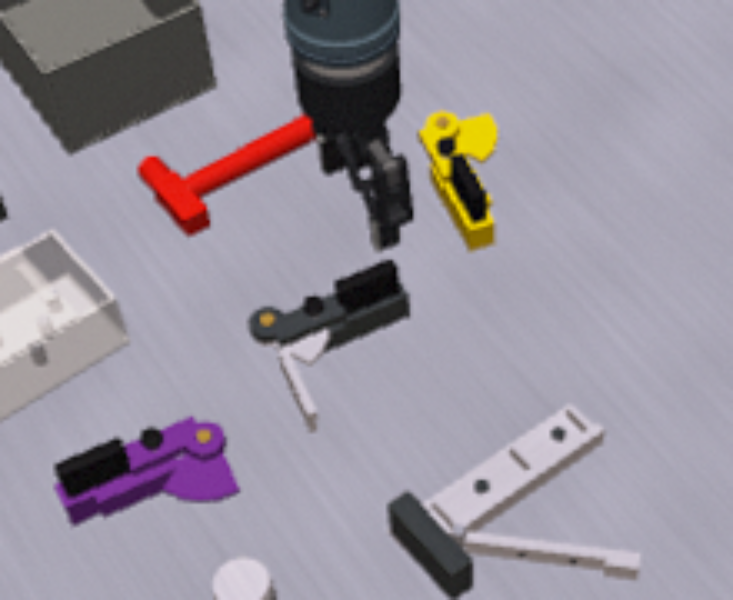

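The gripper is above the rib (crop about (375,280)), with clear space on both sides. I'll descend and grasp.

Request:
step_arm(
  deltas=[
    [[-0.03,1.5,-0.1,-0.02,1],[-0.03,3,-0.1,-0.02,1],[-0.03,3.78,-0.1,-0.02,1],[-0.03,3.78,-0.1,-0.02,1],[-0.03,3.78,-0.1,-0.02,-1],[-0.03,3.78,-0.1,-0.02,-1],[-0.03,3.78,-0.1,-0.02,-1],[-0.03,3.78,-0.1,-0.02,-1],[-0.03,3.78,-0.1,-0.02,-1],[-0.03,3.78,-0.1,-0.02,-1],[-0.03,3.78,-0.1,-0.02,-1]],
  ],
)

```text
clock: 3.15
tool_pos: [0.5743, -0.237, 0.2066]
tcp_rot: [0.037, -0.037, -0.706, 0.706]
ft_force: [-1.4, -0.3, 5.2]
opening: 0.149
```

```bash
python3 -c "
from h import *
goto([.573,-.2385,.306],4.3)"
```

```text
clock 3.15 pos [ 0.5743 -0.237   0.2066] zaxis yaw -96.03 bevel yaw -6.03 op 0.149 F [-1.37 -0.27  5.18] M [-0.13  0.27  0.05]
 units [ 0.042 -3.977  0.069]  spin(units) -1.291 tooly [ 0.001 -0.001 -1.   ] toolx [-0.994  0.105 -0.001]  q7 -1.38
```

Request:
step_arm(
  deltas=[
    [[0,-0.8,0,0,-1],[0,-1.8,0,0,-1],[0,-3,0,0,-1],[0,-4,0,0,-1],[0,-4,0,-0.65,-1],[0,-4,0,-1.29,-1],[0,-4,0,-1.29,-1]],
  ],
)

```text
clock: 4.03
tool_pos: [0.5738, -0.2364, 0.3063]
tcp_rot: [0.026, -0.026, 0.707, -0.706]
ft_force: [0.6, -0.2, -3.6]
opening: 0.152
```

```bash
cat >> h.py <<'E'
def bev(n="scene",tag="x",crop=None):
    p,d=viewer.camera(n); np.savez("last_%s.npz"%n,p=p,d=d)
    if crop is not None:
        a,b,c,e=crop; k=min(800/(e-c),600/(b-a)); cv2.imwrite("pics/%s.png"%tag,cv2.resize(p[a:b,c:e,::-1],None,fx=k,fy=k,interpolation=cv2.INTER_CUBIC))
    return p,d
E
python3 -c "
from h import *
goto([.573,-.2385,.306],4.3)
bev('scene','s2',(100,280,180,400))"
```

```text
clock 4.025 pos [ 0.5738 -0.2364  0.3063] zaxis yaw -85.74 bevel yaw 4.26 op 0.152 F [ 0.63 -0.2  -3.62] M [ 0.01  0.1  -0.02]
 units [0.036 0.011 0.083]  spin(units) -0.005 tooly [-0.001  0.001 -1.   ] toolx [-0.997 -0.074  0.001]  q7 -1.22
```

View pics/s2.png

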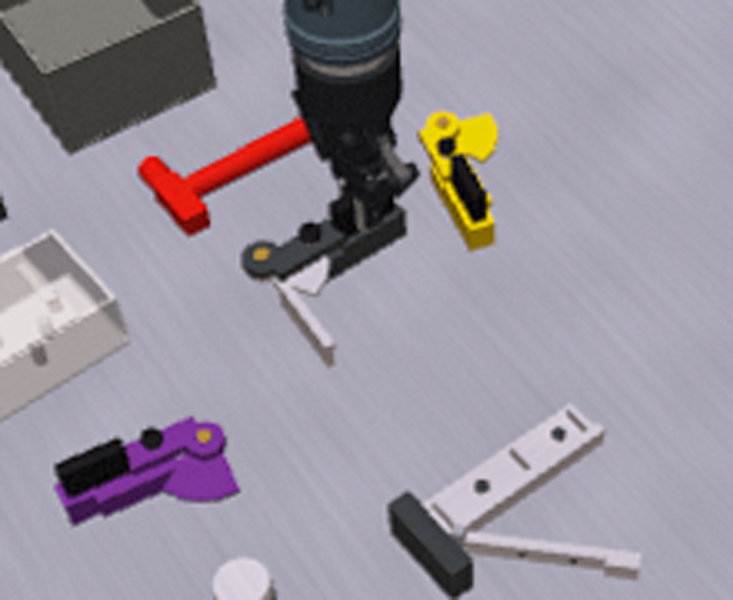

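```bash
cat >> h.py <<'E'
def gold(n,z,box,f=None):
    p,d=f if f else viewer.camera(n); m=viewer.camera_model(n)
    mk=cv2.inRange(cv2.cvtColor(p,cv2.COLOR_RGB2HSV),(12,80,50),(30,255,255)); 
    a,b,c,e=box; q=np.zeros_like(mk); q[a:b,c:e]=mk[a:b,c:e]
    nn,lab,st,ce=cv2.connectedComponentsWithStats(q); i=1+np.argmax(st[1:,4])
    X=ray(m,ce[i],z)[0]; W=cloud(d,m)[lab==i]
    print(n,"gold",ce[i].round(2),st[i,4],"ray",X.round(4),"depth",np.nanmedian(W,0).round(4)); return X
E
python3 -c "
from h import *
f=np.load('last_scene.npz'); s,M=tool()
A=gold('scene',.141,(150,200,235,280),(f['p'],f['d'])); B=gold('top',.141,(170,240,370,430))
th=np.radians(4.26);R=np.array([[np.cos(th),-np.sin(th)],[np.sin(th),np.cos(th)]])
for X in(A,B,(A+B)/2): print((R.T@(X[:2]-s['tool_pos'][:2])*1000).round(1))
"
```

```text
scene gold [258.   175.67] 18 ray [ 0.6589 -0.2423  0.141 ] depth [ 0.6588 -0.2421  0.1411]
top gold [379. 186.] 5 ray [ 0.7323 -0.18    0.141 ] depth [ 0.7591 -0.1882  0.043 ]
[ 84.4 -12.2]
[162.2  44.5]
[123.3  16.1]
```

```bash
python3 -c "
from h import *
goto([.471,.2512,.306],4.3)"
```

```text
clock 4.125 pos [ 0.5739 -0.2365  0.3061] zaxis yaw -85.8 bevel yaw 4.2 op 0.15 F [ 0.87 -0.29 -3.57] M [-0.06  0.1   0.02]
 units [ 2.6770e+00  1.0000e-02 -1.9755e+01]  spin(units) -0.013 tooly [-0.  0. -1.] toolx [-0.997 -0.073  0.   ]  q7 -1.22
```

Request:
step_arm(
  deltas=[
    [[0.1,0,-0.7,0,-1],[0.3,0,-2.2,0,-1],[0.5,0,-4,0,-1],[0.8,0,-6,0,-1],[1.1,0,-8,0,-1],[1.4,0,-10,0,-1],[1.6,0,-12,0,-1],[1.9,0,-14,0,-1],[2.2,0,-16,0,-1],[2.4,0,-17.8,0,-1],[2.6,0,-19.1,0,-1],[2.68,0,-19.76,-0.01,-1],[2.68,0,-19.76,-0.01,-1],[2.68,0,-19.76,-0.01,-1],[2.68,0,-19.76,-0.01,-1]],
  ],
)

```text
clock: 6.0
tool_pos: [0.4707, 0.2494, 0.3058]
tcp_rot: [-0.026, 0.026, -0.706, 0.707]
ft_force: [0.7, 0.2, -3.7]
opening: 0.152
```

```bash
python3 -c "
from h import *
goto([.471,.2512,.209],4.3)
bev('scene','s3',(200,440,300,560))
p,d=bev('top','t3',(190,320,140,320))"
```

```text
clock 6.0 pos [0.4707 0.2494 0.3058] zaxis yaw -85.77 bevel yaw 4.23 op 0.152 F [ 0.68  0.18 -3.74] M [-0.01  0.19 -0.03]
 units [-0.016  3.873 -0.076]  spin(units) -0.009 tooly [-0.    -0.001 -1.   ] toolx [-0.997 -0.074  0.   ]  q7 -2.16
```

View pics/s3.png

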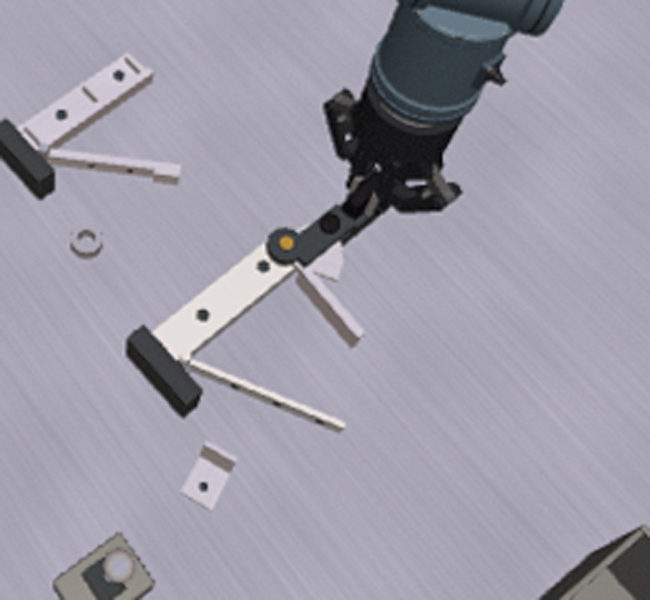

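View pics/t3.png

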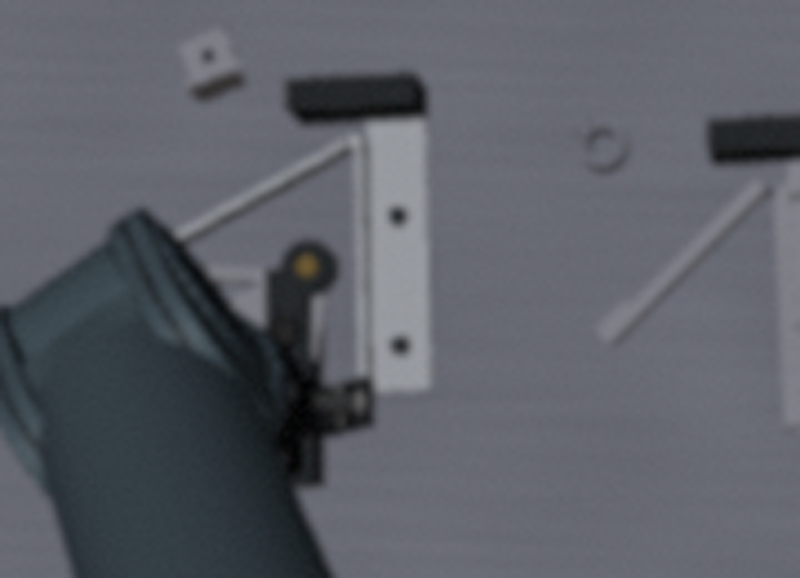

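```bash
cat >> h.py <<'E'
def toH(X,o=(.6529,.2446),th=4.3):
    t=np.radians(th); R=np.array([[np.cos(t),-np.sin(t)],[np.sin(t),np.cos(t)]]); return (R.T@(np.asarray(X)[:2]-o)*1000).round(1)
E
python3 -c "
from h import *
F={n:np.load('last_%s.npz'%n) for n in('scene','top')}
A=gold('scene',.141,(270,310,390,440),(F['scene']['p'],F['scene']['d']));B=gold('top',.141,(235,270,190,230),(F['top']['p'],F['top']['d']))
s,M=tool()
for X in(A,B): print(toH(X), toH(s['tool_pos']))
"
```

```text
scene gold [414.32 296.68] 28 ray [0.5563 0.244  0.141 ] depth [0.5564 0.2441 0.1413]
top gold [208.52 249.39] 23 ray [0.5587 0.2419 0.141 ] depth [0.5591 0.2419 0.1398]
[-96.4   6.6] [-181.4   19. ]
[-94.2   4.4] [-181.4   19. ]
```

Request:
step_arm(
  deltas=[
    [[0,0.8,-0.12,0,-1],[0,1.8,-0.12,0,-1],[0,2.8,-0.12,0,-1],[0,3.4,-0.12,0,-1],[0,3.7,-0.12,0,-1],[0,3.8,-0.12,0,-1],[0,3.85,-0.12,0,-1],[0,3.9,-0.12,0,-1],[0,3.9,-0.12,0,-1]],
  ],
)

```text
clock: 7.22
tool_pos: [0.4701, 0.2541, 0.2087]
tcp_rot: [0.027, -0.027, 0.707, -0.707]
ft_force: [0.1, -0.1, -3.9]
opening: 0.149
```

```bash
python3 -c "
from h import *
goto([.471,.2512,.206],4.3)"
```

```text
clock 7.225 pos [0.4701 0.2541 0.2087] zaxis yaw -85.62 bevel yaw 4.38 op 0.149 F [ 0.11 -0.1  -3.93] M [0.02 0.13 0.04]
 units [-0.027  0.108  0.117]  spin(units) 0.011 tooly [ 0.  0. -1.] toolx [-0.997 -0.076 -0.   ]  q7 -2.2
```

Request:
step_arm(
  deltas=[
    [[0,0.03,0,0,-1],[0,0.06,0,0,-1],[0,0.08,0,0,-1],[0,0.08,0,0,-1]],
  ],
)

```text
clock: 7.72
tool_pos: [0.47, 0.254, 0.2066]
tcp_rot: [-0.027, 0.027, -0.707, 0.707]
ft_force: [-2.2, -1.5, 0.7]
opening: 0.147
```

Request:
step_arm(
  deltas=[
    [[-0.3,0,0,0,-1],[-0.7,0,0,0,-1],[-1.1,0,0,0,-1],[-1.5,0,0,0,-1],[-1.8,0,0,0,-1],[-2.1,0,0,0,-1],[-2.4,0,0,0,-1],[-2.7,0,0,0,-1],[-3,0,0,0,-1],[-3,0,0,0,-1],[-3,0,0,0,-1]],
  ],
)

```text
clock: 9.1
tool_pos: [0.5451, 0.26, 0.2066]
tcp_rot: [0.027, -0.027, 0.707, -0.706]
ft_force: [-1.2, 0.6, 0.4]
opening: 0.149
```

```bash
python3 -c "
from h import *
goto([.471,.2512,.206],4.3)
bev('scene','s4',(240,440,300,560))
p,d=bev('top','t4',(190,320,140,320))
F={n:np.load('last_%s.npz'%n) for n in('scene','top')}
A=gold('scene',.041,(300,370,340,420),(F['scene']['p'],F['scene']['d']));B=gold('top',.041,(205,270,190,250),(F['top']['p'],F['top']['d']))
s,M=tool()
for X in(A,B): print(toH(X), toH(s['tool_pos']))
"
```

```text
clock 9.1 pos [0.5451 0.26   0.2066] zaxis yaw -85.62 bevel yaw 4.38 op 0.149 F [-1.18  0.58  0.39] M [0.28 0.29 0.07]
 units [2.983 0.02  0.123]  spin(units) 0.01 tooly [ 0.001  0.001 -1.   ] toolx [-0.997 -0.076 -0.001]  q7 -2.13
scene gold [384.76 336.68] 25 ray [0.6307 0.2545 0.041 ] depth [0.6315 0.255  0.043 ]
top gold [213.9  227.43] 21 ray [0.6333 0.2529 0.041 ] depth [0.6337 0.2529 0.0421]
[-21.4  11.5] [-106.3   23.4]
[-18.9   9.8] [-106.3   23.4]
```

View pics/s4.png

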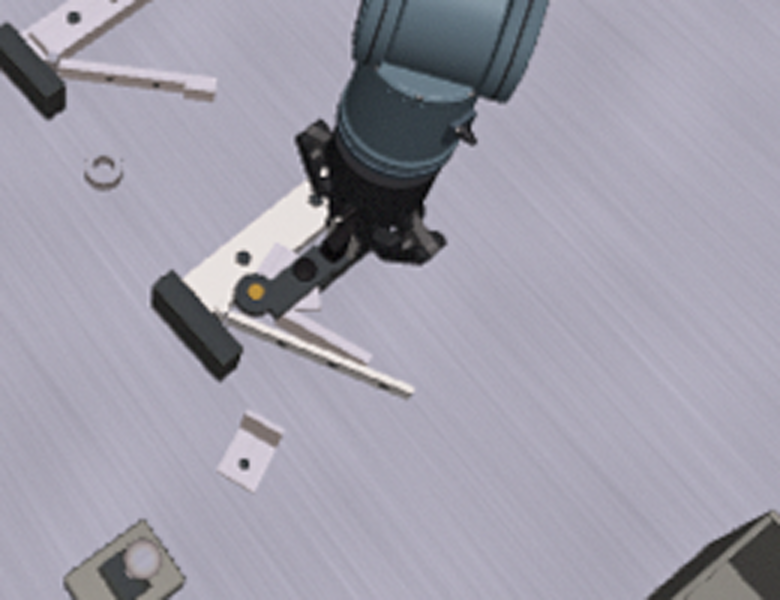

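Request:
step_arm(
  deltas=[
    [[0,0,0.08,0,-1],[0,0,0.16,0,-1],[0,0,0.24,0,-1],[0,0,0.28,0,-1],[0,0,0.28,0,-1]],
  ],
)

```text
clock: 9.82
tool_pos: [0.5455, 0.2527, 0.2066]
tcp_rot: [0.027, -0.027, 0.707, -0.707]
ft_force: [0.2, 2.6, 0.9]
opening: 0.149
```

Request:
step_arm(
  deltas=[
    [[0,0,0.03,0,-1],[0,0,0.06,0,-1],[0,0,0.06,0,-1]],
  ],
)

```text
clock: 10.2
tool_pos: [0.5455, 0.2514, 0.2065]
tcp_rot: [0.027, -0.027, 0.707, -0.706]
ft_force: [0.0, 2.5, 1.1]
opening: 0.156
```

Request:
step_arm(
  deltas=[
    [[0,0,0.03,0,-1],[0,0,0.06,0,-1],[0,0,0.06,0,-1]],
  ],
)

```text
clock: 10.58
tool_pos: [0.5456, 0.2499, 0.2065]
tcp_rot: [0.027, -0.027, 0.707, -0.707]
ft_force: [-0.3, 3.2, 2.6]
opening: 0.149
```

Request:
step_arm(
  deltas=[
    [[0,0,0.03,0,-1],[0,0,0.06,0,-1],[0,0,0.06,0,-1]],
  ],
)

```text
clock: 10.95
tool_pos: [0.5456, 0.2489, 0.2065]
tcp_rot: [0.027, -0.027, 0.707, -0.706]
ft_force: [0.1, 5.8, 1.6]
opening: 0.147
```

Request:
step_arm(
  deltas=[
    [[0,0,0.03,0,-1],[0,0,0.06,0,-1],[0,0,0.06,0,-1]],
  ],
)

```text
clock: 11.32
tool_pos: [0.5455, 0.2485, 0.2065]
tcp_rot: [0.028, -0.027, 0.708, -0.706]
ft_force: [-0.1, 8.6, 0.2]
opening: 0.149
```

Request:
step_arm(
  deltas=[
    [[-0.1,0,-0.06,0,-1],[-0.2,0,-0.06,0,-1],[-0.3,0,-0.06,0,-1],[-0.4,0,-0.06,0,-1],[-0.5,0,-0.06,0,-1],[-0.6,0,-0.06,0,-1],[-0.6,0,-0.06,0,-1]],
  ],
)

```text
clock: 12.2
tool_pos: [0.5562, 0.2504, 0.2067]
tcp_rot: [-0.024, 0.032, -0.706, 0.707]
ft_force: [-19.4, 1.0, 23.8]
opening: 0.15
```

Request:
step_arm(
  deltas=[
    [[-0.04,0,0,0,-1],[-0.08,0,0,0,-1],[-0.12,0,0,0,-1],[-0.12,0,0,0,-1]],
  ],
)

```text
clock: 12.7
tool_pos: [0.5592, 0.2506, 0.2067]
tcp_rot: [-0.024, 0.032, -0.706, 0.707]
ft_force: [-18.8, 0.9, 21.4]
opening: 0.15
```

```bash
python3 -c "
from h import *
goto([.471,.2512,.206],4.3)
bev('scene','s5',(260,420,320,480))
p,d=bev('top','t5',(190,320,140,320))
F={n:np.load('last_%s.npz'%n) for n in('scene','top')}
A=gold('scene',.041,(300,370,340,420),(F['scene']['p'],F['scene']['d']));B=gold('top',.041,(205,270,190,250),(F['top']['p'],F['top']['d']))
s,M=tool()
for X in(A,B): print(toH(X), toH(s['tool_pos']))
"
```

```text
clock 12.7 pos [0.5592 0.2506 0.2067] zaxis yaw -85.51 bevel yaw 4.49 op 0.15 F [-18.83   0.9   21.38] M [0.58 3.53 0.06]
 units [ 3.515  0.068 -0.302]  spin(units) 0.024 tooly [-0.011 -0.002 -1.   ] toolx [-0.997 -0.078  0.011]  q7 -2.09
scene gold [377.88 336.28] 25 ray [0.6429 0.245  0.041 ] depth [0.6435 0.2455 0.0416]
top gold [218. 223.] 21 ray [0.6457 0.2426 0.041 ] depth [0.6461 0.2422 0.04  ]
[-9.9  1.1] [-93.  13.]
[-7.3 -1.4] [-93.  13.]
```

View pics/s5.png

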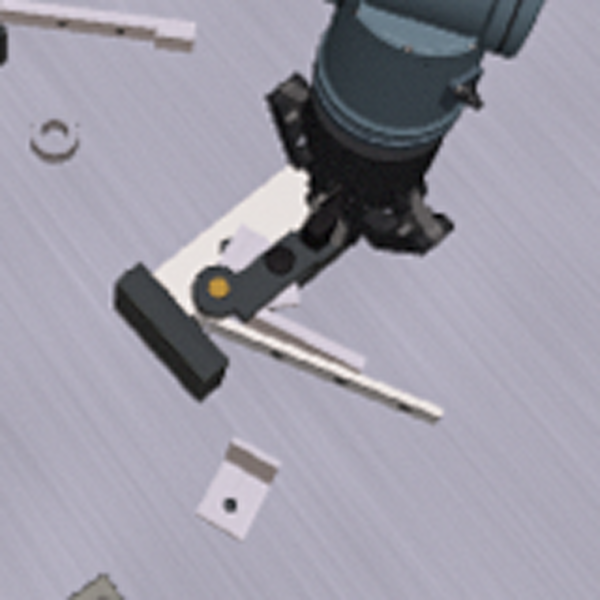

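View pics/t5.png

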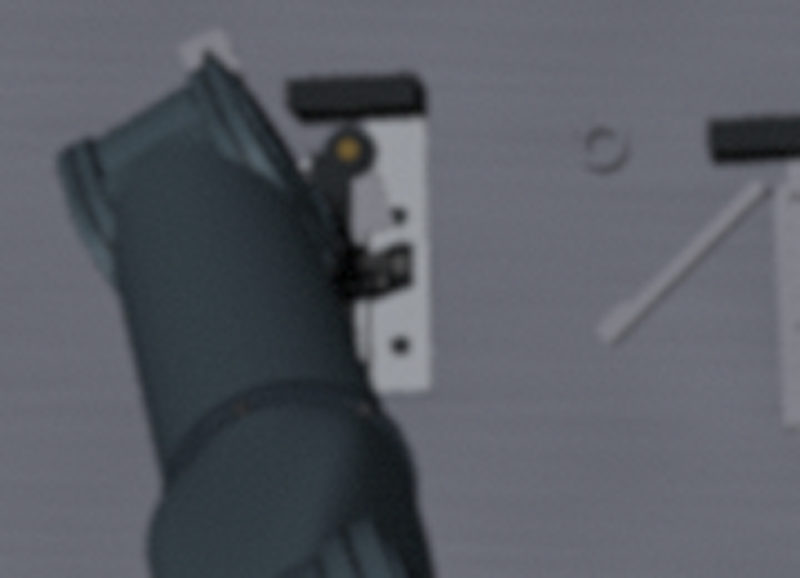

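Run:
```python
from h import *
def fit(P):
    vx,vy,x0,y0=cv2.fitLine((P[:,:2]*1000).astype(np.float32),cv2.DIST_HUBER,0,.01,.01).ravel(); return np.degrees(np.arctan2(vy,vx)).round(2),x0.round(1),y0.round(1),len(P)
m=viewer.camera_model('scene')
for nm in('scene0.npz','last_scene.npz'):
    f=np.load(nm); W=cloud(f['d'],m)
    H=np.full(W.shape[:2]+(2,),np.nan); 
    t=np.radians(4.3);R=np.array([[np.cos(t),-np.sin(t)],[np.sin(t),np.cos(t)]]); H=(W[:,:,:2]-[.6529,.2446])@R*1000
    z=W[:,:,2]
    k=(z>.014)&(z<.024)&(H[:,:,1]>105)&(H[:,:,1]<145)&(H[:,:,0]>-90)&(H[:,:,0]<-30)
    P=np.c_[H[k]/1000]; print(nm,fit(P),P.min(0),P.max(0))
    h=f['p']
# pixel edge of the leaf tip
a=np.load('scene0.npz')['p'].astype(int); b=np.load('last_scene.npz')['p'].astype(int)
D=np.abs(a-b).sum(2); cv2.imwrite('pics/diff.png',cv2.resize(np.clip(D[260:420,320:480]*2,0,255).astype(np.uint8),(600,600)))
```

```text
scene0.npz (np.float32(-62.69), np.float32(-57.3), np.float32(120.5), 48) [-0.06722744  0.10505557] [-0.0474884   0.13557072]
last_scene.npz (np.float32(-61.18), np.float32(-57.6), np.float32(120.5), 52) [-0.06678911  0.10513053] [-0.04800922  0.13543227]
```

View pics/diff.png

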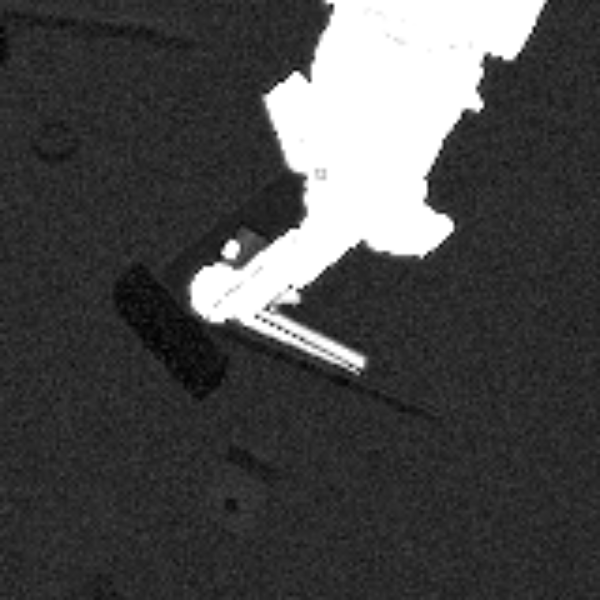

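Run:
```python
from h import *
s,M=tool(); print(s['joints'].round(3),s['tau'].round(1),s['dq'].round(3)); goto([.5592,.2506,.2067],4.3)
m=viewer.camera_model('scene'); f=np.load('last_scene.npz'); W=cloud(f['d'],m)
# stock/rib heights along bevel
t=np.radians(4.3);R=np.array([[np.cos(t),-np.sin(t)],[np.sin(t),np.cos(t)]]); H=(W[:,:,:2]-[.6529,.2446])@R*1000; z=W[:,:,2]*1000
for x0 in range(-140,20,8):
    k=(H[:,:,0]>x0)&(H[:,:,0]<x0+8)&(H[:,:,1]>-4)&(H[:,:,1]<26)&(z>5)&(z<75)
    print(x0,k.sum(),np.percentile(z[k],[10,50,90]).round(1) if k.sum() else '')
```

```text
[-0.401  0.743 -0.13   1.737  0.134  0.681 -2.095] [  5.7 -51.3   5.8 -22.4   2.4  -4.3  -0. ] [-0.    -0.     0.001 -0.     0.002  0.    -0.   ]
clock 12.8 pos [0.5592 0.2505 0.2068] zaxis yaw -85.51 bevel yaw 4.49 op 0.148 F [-19.13   1.06  23.68] M [0.53 3.54 0.03]
 units [ 0.001  0.002 -0.002]  spin(units) 0.024 tooly [-0.011 -0.002 -1.   ] toolx [-0.997 -0.078  0.011]  q7 -2.09
-140 0 
-132 0 
-124 0 
-116 0 
-108 4 [60.2 62.  68.6]
-100 19 [16.3 62.2 66.6]
-92 71 [19.8 59.2 68.1]
-84 46 [22.3 54.  62.3]
-76 65 [23.7 47.1 61.4]
-68 40 [20.8 39.  41.1]
-60 30 [28.4 39.  51.5]
-52 41 [27.  49.9 54.6]
-44 61 [33.7 40.3 53.6]
-36 45 [26.6 38.8 41.1]
-28 45 [35.4 39.3 41. ]
-20 52 [17.9 38.9 41.2]
-12 65 [14.6 38.3 43. ]
-4 53 [ 8.6 33.4 40.5]
4 17 [26.7 36.3 41. ]
12 22 [40.4 42.3 43.5]
```

Request:
step_arm(
  deltas=[
    [[0.04,-0.03,0,0,-1],[0.08,-0.05,0,0,-1],[0.12,-0.05,0,0,-1],[0.12,-0.05,0,0,-1]],
  ],
)

```text
clock: 13.3
tool_pos: [0.5584, 0.2502, 0.2069]
tcp_rot: [-0.026, 0.029, -0.706, 0.707]
ft_force: [-5.9, 5.4, 3.1]
opening: 0.151
```

Run:
```python
from h import *
goto([.5592,.2506,.2067],4.3)
```

```text
clock 13.3 pos [0.5584 0.2502 0.2069] zaxis yaw -85.55 bevel yaw 4.45 op 0.151 F [-5.92  5.43  3.1 ] M [1.27 1.3  0.09]
 units [-0.035  0.008 -0.015]  spin(units) 0.019 tooly [-0.005 -0.    -1.   ] toolx [-0.997 -0.078  0.005]  q7 -2.1
```

Request:
step_arm(
  deltas=[
    [[0,-0.04,0,0,-1],[-0.04,-0.04,0,0,-1],[-0.08,-0.04,0,0,-1],[-0.08,-0.04,0,0,-1]],
  ],
)

```text
clock: 13.8
tool_pos: [0.5597, 0.2503, 0.2071]
tcp_rot: [-0.025, 0.03, -0.706, 0.707]
ft_force: [-6.5, 6.0, -0.3]
opening: 0.149
```

Run:
```python
from h import *
goto([.5592,.2506,.2067],4.3)
```

```text
clock 13.8 pos [0.5597 0.2503 0.2071] zaxis yaw -85.55 bevel yaw 4.45 op 0.149 F [-6.51  6.03 -0.27] M [ 1.4   1.5  -0.01]
 units [ 0.018  0.018 -0.013]  spin(units) 0.019 tooly [-0.008 -0.001 -1.   ] toolx [-0.997 -0.078  0.008]  q7 -2.09
```

Request:
step_arm(
  deltas=[
    [[0,0,-0.06,0,-1],[-0.04,0,-0.06,0,-1],[-0.08,0,-0.06,0,-1],[-0.12,0,-0.06,0,-1],[-0.12,0,-0.06,0,-1]],
  ],
)

```text
clock: 14.42
tool_pos: [0.5634, 0.251, 0.2071]
tcp_rot: [-0.025, 0.029, -0.706, 0.707]
ft_force: [-3.9, 3.5, -1.6]
opening: 0.153
```

Run:
```python
from h import *
goto([.5592,.2506,.2067],4.3)
```

```text
clock 14.425 pos [0.5634 0.251  0.2071] zaxis yaw -85.59 bevel yaw 4.41 op 0.153 F [-3.86  3.47 -1.6 ] M [0.92 1.01 0.04]
 units [0.17  0.019 0.002]  spin(units) 0.014 tooly [-0.006 -0.002 -1.   ] toolx [-0.997 -0.077  0.006]  q7 -2.09
```

Request:
step_arm(
  deltas=[
    [[-0.04,0,0,0,-1],[-0.08,0,0,0,-1],[-0.1,0,0,0,-1],[-0.1,0,0,0,-1]],
  ],
)

```text
clock: 14.92
tool_pos: [0.5659, 0.2511, 0.2072]
tcp_rot: [-0.025, 0.029, -0.706, 0.707]
ft_force: [-4.2, 3.6, -1.5]
opening: 0.148
```

Request:
step_arm(
  deltas=[
    [[-0.03,0,0,0,-1],[-0.06,0,0,0,-1],[-0.06,0,0,0,-1]],
  ],
)

```text
clock: 15.3
tool_pos: [0.5674, 0.2513, 0.2072]
tcp_rot: [-0.025, 0.029, -0.706, 0.707]
ft_force: [-5.4, 3.5, -0.9]
opening: 0.151
```

Request:
step_arm(
  deltas=[
    [[-0.03,0,0,0,-1],[-0.06,0,0,0,-1],[-0.06,0,0,0,-1]],
  ],
)

```text
clock: 15.68
tool_pos: [0.568, 0.2514, 0.2071]
tcp_rot: [-0.024, 0.03, -0.706, 0.707]
ft_force: [-7.1, 2.6, 2.6]
opening: 0.153
```

Run:
```python
from h import *
goto([.5592,.2506,.2067],4.3)
bev('scene','s6',(260,420,320,480))
bev('top','t6',(190,320,140,320))
F={n:np.load('last_%s.npz'%n) for n in('scene','top')}
A=gold('scene',.041,(300,370,340,420),(F['scene']['p'],F['scene']['d']));B=gold('top',.041,(205,270,190,250),(F['top']['p'],F['top']['d']))
s,M=tool()
for X in(A,B): print(toH(X), toH(s['tool_pos']))
```

```text
clock 15.675 pos [0.568  0.2514 0.2071] zaxis yaw -85.58 bevel yaw 4.42 op 0.153 F [-7.14  2.59  2.56] M [0.81 1.62 0.02]
 units [0.355 0.018 0.006]  spin(units) 0.015 tooly [-0.008 -0.003 -1.   ] toolx [-0.997 -0.077  0.008]  q7 -2.09
scene gold [374.76 338.68] 25 ray [0.6522 0.2455 0.041 ] depth [0.6525 0.2458 0.0414]
top gold [218. 220.] 21 ray [0.6539 0.2431 0.041 ] depth [0.6536 0.2434 0.0394]
[-0.6  0.9] [-84.1  13.2]
[ 0.9 -1.5] [-84.1  13.2]
```

View pics/s6.png

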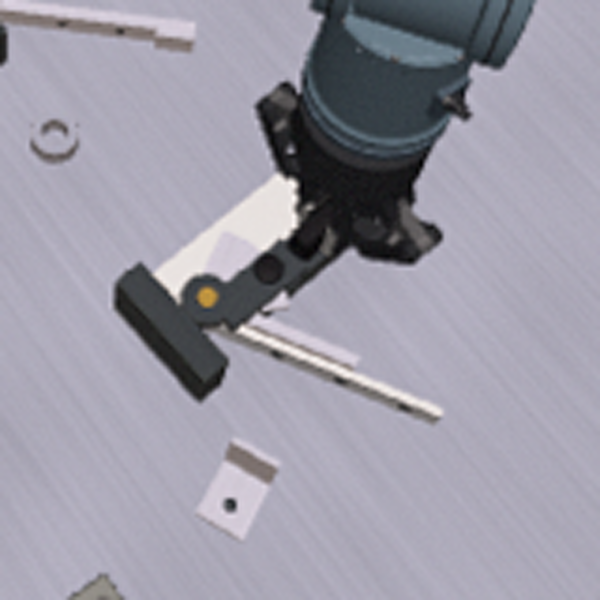

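Request:
step_arm(
  deltas=[
    [[-0.03,-0.02,0.04,0,-1],[-0.06,-0.02,0.08,0,-1],[-0.06,-0.02,0.08,0,-1]],
  ],
)

```text
clock: 16.15
tool_pos: [0.5685, 0.251, 0.2072]
tcp_rot: [-0.024, 0.031, -0.706, 0.707]
ft_force: [-11.2, 6.7, 0.2]
opening: 0.144
```

Request:
step_arm(
  deltas=[
    [[-0.03,0,0.02,0,-1],[-0.04,0,0.02,0,-1],[-0.04,0,0.02,0,-1],[-0.04,0,0.02,0,-1]],
  ],
)

```text
clock: 16.65
tool_pos: [0.5688, 0.251, 0.2072]
tcp_rot: [-0.024, 0.032, -0.706, 0.707]
ft_force: [-14.3, 6.2, 1.9]
opening: 0.149
```

Run:
```python
from h import *
goto([.5592,.2506,.2067],4.3)
bev('top','t7',(190,320,140,320)); bev('scene','s7',(260,420,320,480))
F={n:np.load('last_%s.npz'%n) for n in('scene','top')}
A=gold('scene',.041,(300,370,340,420),(F['scene']['p'],F['scene']['d']));B=gold('top',.041,(205,270,190,250),(F['top']['p'],F['top']['d']))
for X in(A,B): print(toH(X))
```

```text
clock 16.65 pos [0.5688 0.251  0.2072] zaxis yaw -85.48 bevel yaw 4.52 op 0.149 F [-14.32   6.19   1.93] M [ 1.54  2.58 -0.13]
 units [ 0.383  0.025 -0.014]  spin(units) 0.027 tooly [-0.012 -0.001 -1.   ] toolx [-0.997 -0.079  0.012]  q7 -2.08
scene gold [374.76 338.68] 25 ray [0.6522 0.2455 0.041 ] depth [0.6526 0.2457 0.0424]
top gold [218. 220.] 21 ray [0.6539 0.2431 0.041 ] depth [0.6535 0.2432 0.0407]
[-0.6  0.9]
[ 0.9 -1.5]
```

View pics/t7.png

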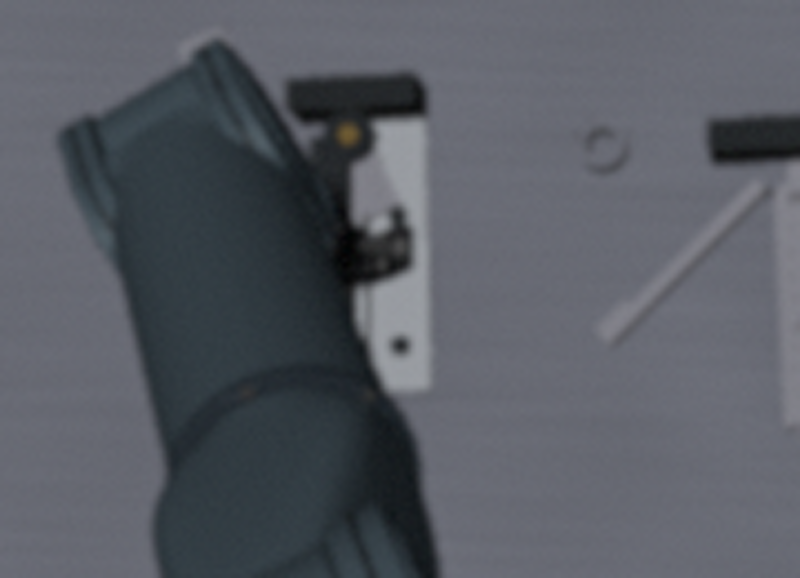

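Request:
step_arm(
  deltas=[
    [[0.05,0,-0.02,0,-1],[0.1,0,-0.04,0,-1],[0.1,0,-0.04,0,-1]],
  ],
)

```text
clock: 17.12
tool_pos: [0.568, 0.251, 0.2072]
tcp_rot: [-0.025, 0.03, -0.706, 0.707]
ft_force: [-6.9, 6.3, -3.3]
opening: 0.148
```

Request:
step_arm(
  deltas=[
    [[0,0,0,0,-0.3],[0,0,0,0,-0.1],[0,0,0,0,0],[0,0,0,0,0],[0,-0.4,0,0,0],[0,-1,0,0,0],[0,-2,0,0,0],[0,-3,0,0,-1],[0,-3.2,0,0,-1],[0,-3.2,0,0,-1]],
  ],
)

```text
clock: 18.38
tool_pos: [0.5711, 0.2502, 0.2895]
tcp_rot: [0.027, -0.027, 0.707, -0.707]
ft_force: [-0.2, -0.2, 0.5]
opening: -0.002
```

Run:
```python
from h import *
goto([.6141,.2537,.26],4.3)
bev('top','t8',(190,320,140,320)); bev('scene','s8',(260,420,320,480))
F={n:np.load('last_%s.npz'%n) for n in('scene','top')}
for n,bx in(('scene',(300,370,340,420)),('top',(205,270,190,250))):
    f=(F[n]['p'],F[n]['d']); X=gold(n,.041,bx,f); W=cloud(f[1],viewer.camera_model(n)).reshape(-1,3)
    k=(W[:,0]>.59)&(W[:,0]<.635)&(W[:,1]>.23)&(W[:,1]<.275)&(W[:,2]>.05)&(W[:,2]<.058); print(toH(X),"btn",W[k].mean(0),k.sum())
```

```text
clock 18.375 pos [0.5711 0.2502 0.2895] zaxis yaw -85.62 bevel yaw 4.38 op -0.002 F [-0.2  -0.24  0.46] M [-0.03  0.    0.05]
 units [-1.726  1.181 -0.008]  spin(units) 0.011 tooly [ 0.001  0.    -1.   ] toolx [-0.997 -0.076 -0.001]  q7 -2.07
scene gold [375.  338.5] 26 ray [0.6515 0.2454 0.041 ] depth [0.6519 0.2454 0.0423]
[-1.3  0.9] btn [0.61242362 0.25501112 0.0534227 ] 52
top gold [218. 220.] 21 ray [0.6539 0.2431 0.041 ] depth [0.654  0.2432 0.0406]
[ 0.9 -1.5] btn [0.61777023 0.24973629 0.05352248] 10
```

View pics/s8.png

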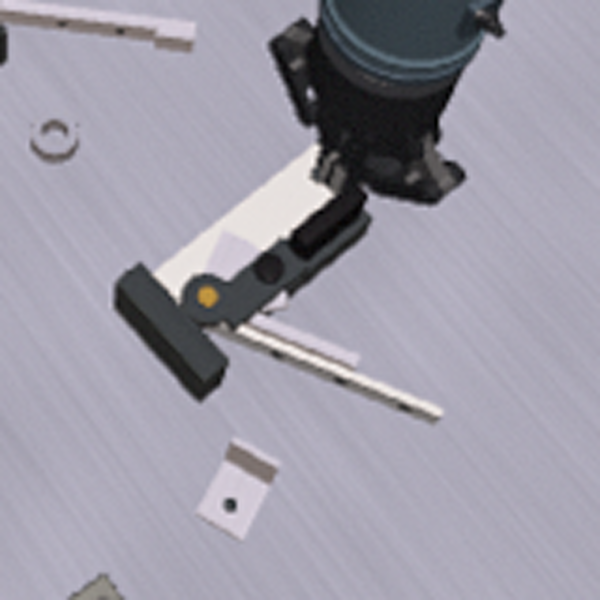

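View pics/t8.png

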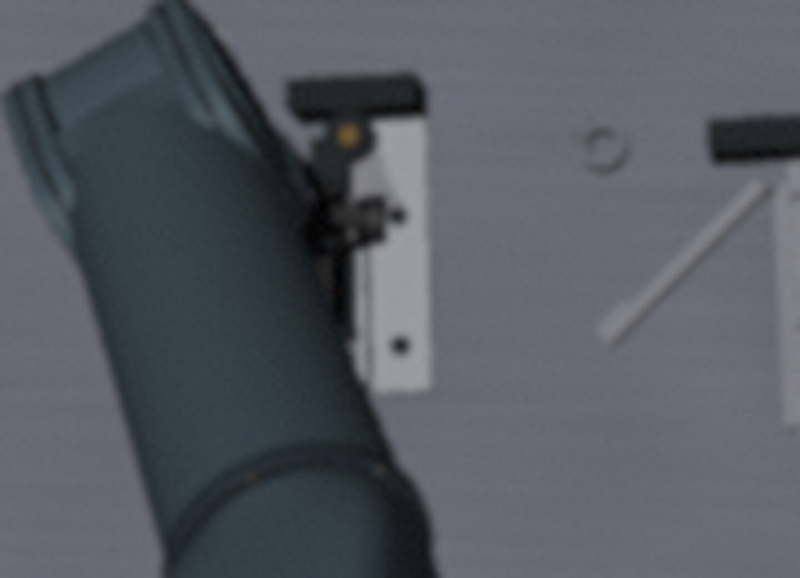

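Run:
```python
from h import *
import glob
# before-release scene image saved only as crop s7.png (x3.75); compare with s8.png
a=cv2.imread('pics/s7.png',0).astype(np.float32); b=cv2.imread('pics/s8.png',0).astype(np.float32)
for nm,(r0,r1,c0,c1) in dict(pivot=(270,325,178,235),blade=(320,370,245,370),static_stop=(255,400,105,180)).items():
    A,B=a[r0:r1,c0:c1],b[r0:r1,c0:c1]
    print(nm,[round(v/3.75,3) for v in cv2.phaseCorrelate(A,B,cv2.createHanningWindow(A.shape[::-1],cv2.CV_32F))[0]],np.abs(A-B).mean())
```

```text
pivot [0.014, 0.005] 4.5247207
blade [0.094, -0.008] 1.0533143
static_stop [0.148, 0.025] 1.2229885
```

Run:
```python
from h import *
goto([.6138,.2538,.235],4.3)
```

```text
clock 18.475 pos [0.5707 0.25   0.2883] zaxis yaw -85.61 bevel yaw 4.39 op 0.0 F [-0.05 -0.34 -0.86] M [ 0.01 -0.07  0.02]
 units [-1.733  2.131 -0.02 ]  spin(units) 0.011 tooly [-0.001 -0.001 -1.   ] toolx [-0.997 -0.076  0.001]  q7 -2.07
```

Request:
step_arm(
  deltas=[
    [[-0.8,0,0,0,-1],[-1.73,0,-0.02,0,-1],[-1.73,0.8,-0.02,0,-1],[-1.73,1.6,-0.02,0,-1],[-1.73,2.1,-0.02,0,-1],[-1.73,2.1,-0.02,0,-1],[-1.73,2.1,-0.02,0,-1]],
  ],
)

```text
clock: 19.35
tool_pos: [0.6142, 0.2542, 0.2371]
tcp_rot: [0.027, -0.027, 0.707, -0.706]
ft_force: [-0.3, 0.2, -0.4]
opening: -0.002
```

Run:
```python
from h import *
goto([.6138,.2538,.228],4.3)
bev('scene','s9',(260,420,320,480))
```

```text
clock 19.35 pos [0.6142 0.2542 0.2371] zaxis yaw -85.61 bevel yaw 4.39 op -0.002 F [-0.26  0.2  -0.35] M [-0.04 -0.02 -0.03]
 units [0.019 0.364 0.015]  spin(units) 0.012 tooly [ 0.001  0.    -1.   ] toolx [-0.997 -0.077 -0.001]  q7 -2.05
```

View pics/s9.png

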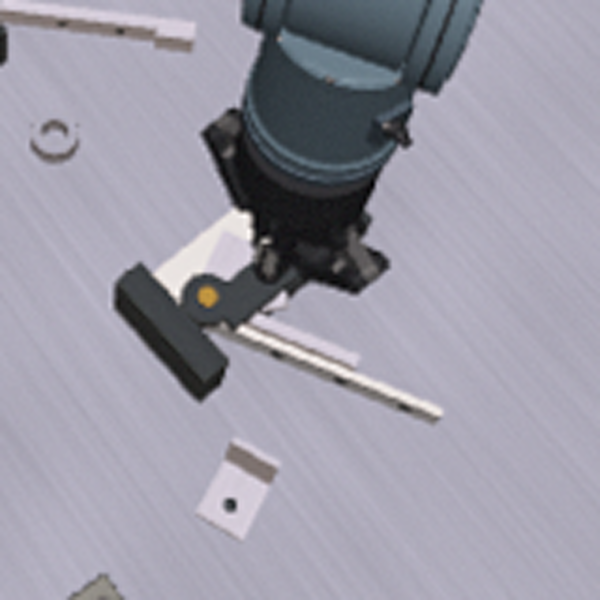

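The closed fingertips are over the button and the bevel hasn't moved (pivot at crop (207,297)). I'll press slowly.

Request:
step_arm(
  deltas=[
    [[0,0.15,0,0,-1],[0,0.3,0,0,-1],[0,0.38,0,0,-1],[0,0.42,0,0,-1],[0,0.42,0,0,-1]],
  ],
)

```text
clock: 20.02
tool_pos: [0.6142, 0.254, 0.2266]
tcp_rot: [-0.027, 0.027, -0.707, 0.707]
ft_force: [-2.1, -0.9, 4.9]
opening: -0.003
```

Request:
step_arm(
  deltas=[
    [[0,0.04,0,0,-1],[0,0.08,0,0,-1],[0,0.08,0,0,-1]],
  ],
)

```text
clock: 20.4
tool_pos: [0.6142, 0.254, 0.2247]
tcp_rot: [-0.027, 0.027, -0.707, 0.707]
ft_force: [-2.3, -0.6, 7.3]
opening: -0.002
```

Request:
step_arm(
  deltas=[
    [[0,0.04,0,0,-1],[0,0.08,0,0,-1],[0,0.08,0,0,-1]],
  ],
)

```text
clock: 20.78
tool_pos: [0.6142, 0.2541, 0.2233]
tcp_rot: [-0.027, 0.027, -0.707, 0.707]
ft_force: [-3.3, -1.7, 10.4]
opening: -0.002
```

Request:
step_arm(
  deltas=[
    [[0,0.02,0,0,-1],[0,0.04,0,0,-1],[0,0.04,0,0,-1]],
  ],
)

```text
clock: 21.15
tool_pos: [0.6144, 0.2542, 0.2233]
tcp_rot: [0.027, -0.027, 0.707, -0.707]
ft_force: [-6.2, -2.5, 16.8]
opening: -0.003
```

Request:
step_arm(
  deltas=[
    [[0,0,0,0,-1],[0,-0.3,0,0,-1],[0,-1.2,0,0,-1],[0,-2.4,0,0,0],[0.9,-2.6,0,0,0],[1.73,-2.6,0.02,0,0],[1.73,-2.6,0.02,0,0],[1.73,-2.6,0.02,0,0]],
  ],
)

```text
clock: 22.15
tool_pos: [0.5719, 0.2502, 0.2869]
tcp_rot: [0.027, -0.026, 0.707, -0.706]
ft_force: [0.7, -0.1, 1.2]
opening: 0.497
```

Run:
```python
from h import *
goto([.5688,.251,.2072],4.3)
bev('scene','s10',(260,420,320,480))
F={n:np.load('last_%s.npz'%n) for n in('scene',)}
for n,bx in(('scene',(300,370,340,420)),):
    f=(F[n]['p'],F[n]['d']); X=gold(n,.041,bx,f); W=cloud(f[1],viewer.camera_model(n)).reshape(-1,3)
    k=(W[:,0]>.59)&(W[:,0]<.635)&(W[:,1]>.23)&(W[:,1]<.275)&(W[:,2]>.046)&(W[:,2]<.058); print(toH(X),"btn",W[k].mean(0),np.median(W[k],0),k.sum())
a=cv2.imread('pics/s7.png',0).astype(np.float32); b=cv2.imread('pics/s10.png',0).astype(np.float32)
for nm,(r0,r1,c0,c1) in dict(pivot=(270,325,178,235),blade=(320,370,245,370),static_stop=(255,400,105,180)).items():
    A,B=a[r0:r1,c0:c1],b[r0:r1,c0:c1]
    print(nm,[round(v/3.75,3) for v in cv2.phaseCorrelate(A,B,cv2.createHanningWindow(A.shape[::-1],cv2.CV_32F))[0]],np.abs(A-B).mean())
```

```text
clock 22.15 pos [0.5719 0.2502 0.2869] zaxis yaw -85.63 bevel yaw 4.37 op 0.497 F [ 0.66 -0.15  1.16] M [ 0.    0.03 -0.  ]
 units [ 0.127  3.189 -0.039]  spin(units) 0.008 tooly [ 0.002  0.    -1.   ] toolx [-0.997 -0.076 -0.002]  q7 -2.07
scene gold [375.  338.5] 26 ray [0.6515 0.2454 0.041 ] depth [0.6519 0.2455 0.0414]
[-1.3  0.9] btn [0.60913492 0.25472806 0.05008502] [0.61206041 0.25442467 0.0495277 ] 56
pivot [-0.029, 0.014] 4.5607657
blade [0.157, -0.037] 1.1090378
static_stop [0.151, 0.01] 1.2002759
```

View pics/s10.png

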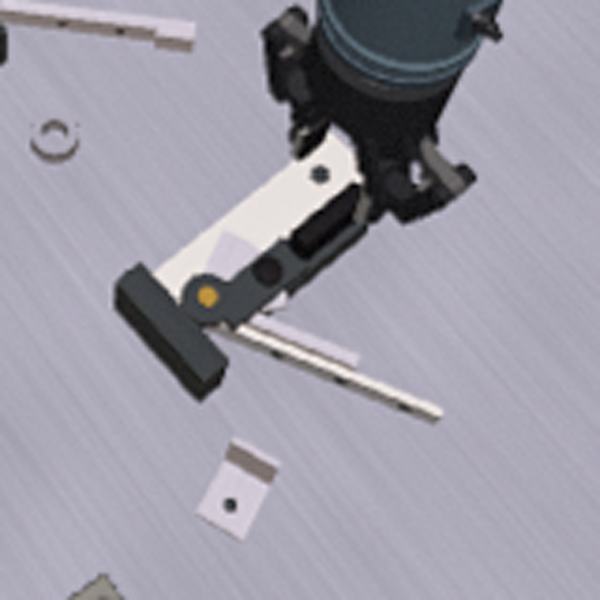

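Request:
step_arm(
  deltas=[
    [[0.11,1,-0.03,0,0],[0.11,2,-0.03,0,0],[0.11,2.8,-0.03,0,0],[0.11,3.15,-0.03,0,0],[0.11,3.15,-0.03,0,0],[0.11,3.15,-0.03,0,-1],[0.11,3.15,-0.03,0,-1],[0.11,3.15,-0.03,0,-1],[0.11,3.15,-0.03,0,-1],[0.11,3.15,-0.03,0,-1]],
  ],
)

```text
clock: 23.45
tool_pos: [0.5688, 0.2508, 0.2085]
tcp_rot: [0.028, -0.026, 0.707, -0.706]
ft_force: [-0.7, -1.2, 6.5]
opening: 0.147
```

Run:
```python
from h import *
goto([.5688,.251,.2072],4.3)
```

```text
clock 23.45 pos [0.5688 0.2508 0.2085] zaxis yaw -85.62 bevel yaw 4.38 op 0.147 F [-0.66 -1.23  6.51] M [-0.15  0.24  0.07]
 units [-0.001  0.053 -0.007]  spin(units) 0.009 tooly [ 0.002  0.001 -1.   ] toolx [-0.997 -0.076 -0.002]  q7 -2.09
```

Request:
step_arm(
  deltas=[
    [[0.05,-0.06,-0.03,0,-1],[0.14,-0.08,-0.09,0,-1],[0.27,-0.08,-0.17,0,-1],[0.35,-0.1,-0.22,0,-1],[0.35,-0.4,-0.22,0,-1],[0.35,-1.2,-0.22,0,-1],[0.35,-2.4,-0.22,0,-1],[0.35,-3.6,-0.22,0,-1],[0.35,-4,-0.22,0,-1],[0.35,-4,-0.22,0,-1]],
  ],
)

```text
clock: 24.7
tool_pos: [0.5594, 0.2555, 0.3083]
tcp_rot: [0.028, -0.026, 0.707, -0.706]
ft_force: [-0.5, -0.2, -5.6]
opening: 0.153
```

Run:
```python
from h import *
s,M=tool();goto([.5688,.251,.2072],4.3)
bev('scene','s11',(220,420,300,480))
bev('top','t11',(190,320,140,320))
F={n:np.load('last_%s.npz'%n) for n in('scene','top')}
A=gold('scene',.141,(270,370,340,420),(F['scene']['p'],F['scene']['d']));B=gold('top',.141,(190,270,180,250),(F['top']['p'],F['top']['d']))
for X in(A,B): print(toH(X),toH(s['tool_pos']))
m=viewer.camera_model('scene'); f=np.load('last_scene.npz'); W=cloud(f['d'],m)
t=np.radians(4.3);R=np.array([[np.cos(t),-np.sin(t)],[np.sin(t),np.cos(t)]]);H=(W[:,:,:2]-[.6529,.2446])@R*1000; z=W[:,:,2]
k=(z>.014)&(z<.024)&(H[:,:,1]>105)&(H[:,:,1]<145)&(H[:,:,0]>-90)&(H[:,:,0]<-30)
print("leaf",H[k].mean(0),k.sum())
k=(z>.11)&(z<.126)&(H[:,:,1]>35)&(H[:,:,1]<110)&(H[:,:,0]>-90)&(H[:,:,0]<30)
v=cv2.fitLine(H[k].astype(np.float32),cv2.DIST_HUBER,0,.01,.01).ravel(); print("blade ang",np.degrees(np.arctan2(v[1],v[0])),k.sum())
```

```text
clock 24.7 pos [0.5594 0.2555 0.3083] zaxis yaw -85.63 bevel yaw 4.37 op 0.153 F [-0.5  -0.24 -5.6 ] M [-0.01  0.13 -0.03]
 units [-0.357  4.046  0.211]  spin(units) 0.009 tooly [ 0.002  0.001 -1.   ] toolx [-0.997 -0.076 -0.002]  q7 -2.08
scene gold [384.55 320.42] 31 ray [0.6426 0.2503 0.141 ] depth [0.6429 0.2502 0.1415]
top gold [208.4  215.96] 25 ray [0.6435 0.2477 0.141 ] depth [0.6438 0.2478 0.1387]
[-9.9  6.5] [-92.5  17.9]
[-9.1  3.8] [-92.5  17.9]
leaf [-57.75042136 120.37587654] 51
blade ang -62.619095 119
```

View pics/s11.png

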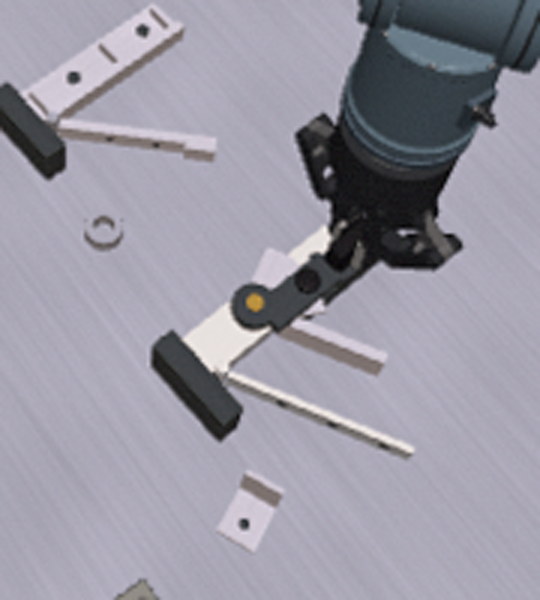

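```bash
python3 -c "
from h import *
goto([.475,-.003,.306],4.3)"
```

```text
clock 24.8 pos [0.5587 0.2553 0.3065] zaxis yaw -85.62 bevel yaw 4.38 op 0.152 F [ 0.14  0.26 -4.84] M [-0.04  0.11 -0.01]
 units [ 4.127  0.034 10.044]  spin(units) 0.01 tooly [-0.002 -0.001 -1.   ] toolx [-0.997 -0.076  0.002]  q7 -2.08
```

Request:
step_arm(
  deltas=[
    [[0.5,0,0.6,0,-1],[1.2,0,2,0,-1],[2,0,4,0,-1],[2.8,0,6,0,-1],[3.5,0,8,0,-1],[3.9,0,9.4,0,-1],[4.13,0,10.04,0.01,-1],[4.13,0,10.04,0.01,-1],[4.13,0,10.04,0.01,-1],[4.13,0,10.04,0.01,-1]],
  ],
)

```text
clock: 26.05
tool_pos: [0.4757, -0.001, 0.3074]
tcp_rot: [0.028, -0.027, 0.707, -0.706]
ft_force: [-0.1, 0.5, -4.4]
opening: 0.147
```

```bash
cat >> h.py <<'E'
BO=(.6341,-.0124)
def chk(z,bs,bt,o=BO):
    s,M=tool()
    A=gold('scene',z,bs,bev('scene')); B=gold('top',z,bt,bev('top'))
    print("piv scene",toH(A,o),"top",toH(B,o),"tool",toH(s['tool_pos'],o))
E
python3 -c "
from h import *
goto([.475,-.003,.306],4.3)
chk(.141,(150,300,280,400),(200,290,280,370))
p=np.load('last_scene.npz')['p'];cv2.imwrite('pics/s12.png',cv2.resize(p[150:330,250:450,::-1],(667,600)))
"
```

```text
clock 26.05 pos [ 0.4757 -0.001   0.3074] zaxis yaw -85.55 bevel yaw 4.45 op 0.147 F [-0.13  0.47 -4.38] M [ 0.02  0.16 -0.01]
 units [0.035 0.055 0.076]  spin(units) 0.019 tooly [ 0.     0.001 -1.   ] toolx [-0.997 -0.078 -0.   ]  q7 -1.66
scene gold [318.58 162.58] 199 ray [ 0.5062 -0.1907  0.141 ] depth [ 0.4454 -0.2749  0.0247]Traceback (most recent call last):
  File "<string>", line 4, in <module>
    chk(.141,(150,300,280,400),(200,290,280,370))
    ~~~^^^^^^^^^^^^^^^^^^^^^^^^^^^^^^^^^^^^^^^^^^
  File "h.py", line 38, in chk
    A=gold('scene',z,bs,bev('scene')); B=gold('top',z,bt,bev('top'))
                                         ~~~~^^^^^^^^^^^^^^^^^^^^^^^
  File "h.py", line 30, in gold
    nn,lab,st,ce=cv2.connectedComponentsWithStats(q); i=1+np.argmax(st[1:,4])
                                                          ~~~~~~~~~^^^^^^^^^^
    return _wrapfunc(a, 'argmax', axis=axis, out=out, **kwds)
    return bound(*args, **kwds)
ValueError: attempt to get argmax of an empty sequence
```

```bash
python3 -c "
from h import *
s,M=tool()
f=np.load('last_scene.npz');p=f['p'];cv2.imwrite('pics/s12.png',cv2.resize(p[150:330,250:450,::-1],(667,600)))
A=gold('scene',.141,(200,300,300,400),(p,f['d'])); print(toH(A,BO),toH(s['tool_pos'],BO))
p=np.load('last_top.npz')['p'];cv2.imwrite('pics/t12.png',cv2.resize(p[180:320,250:420,::-1],(728,600)))
"
```

```text
scene gold [344.09 219.09] 22 ray [ 0.5588 -0.0059  0.141 ] depth [ 0.5586 -0.0064  0.1406]
[-74.6  12.2] [-157.2   22.7]
```

View pics/s12.png

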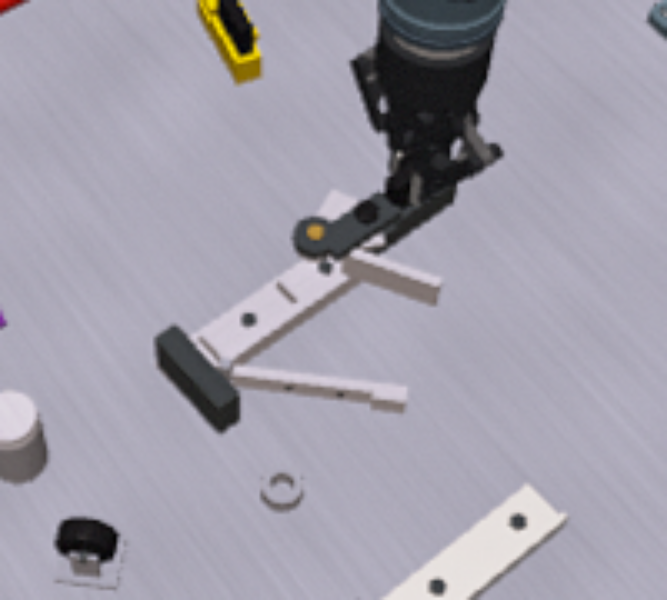

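View pics/t12.png

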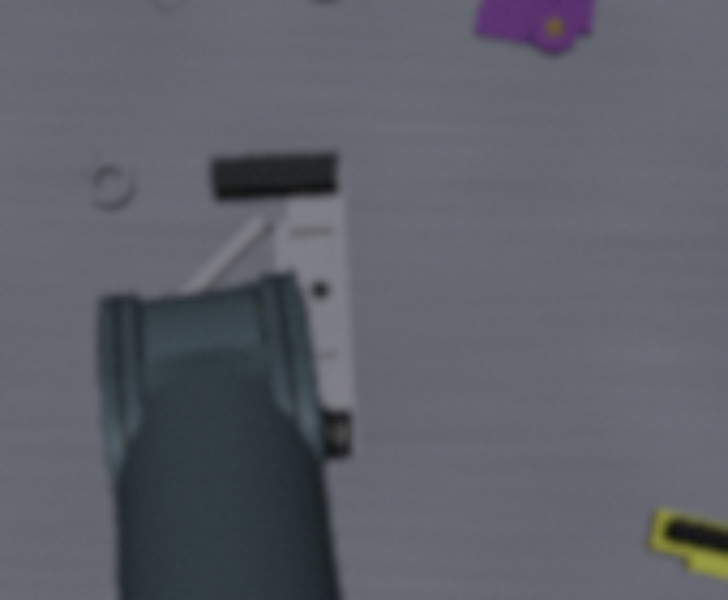

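Request:
step_arm(
  deltas=[
    [[0,0.8,0,0,-1],[0,1.8,0,0,-1],[0,2.8,0,0,-1],[0,3.4,0,0,-1],[0,3.7,0,0,-1],[0,3.8,0,0,-1],[0,3.84,0,0,-1],[0,3.84,0,0,-1]],
  ],
)

```text
clock: 27.15
tool_pos: [0.4756, -0.0026, 0.2119]
tcp_rot: [-0.027, 0.026, -0.707, 0.707]
ft_force: [0.5, 0.2, -3.8]
opening: 0.147
```

Request:
step_arm(
  deltas=[
    [[0,0.04,0,0,-1],[0,0.06,0,0,-1],[0,0.06,0,0,-1]],
  ],
)

```text
clock: 27.52
tool_pos: [0.4754, -0.0026, 0.2099]
tcp_rot: [-0.027, 0.027, -0.707, 0.707]
ft_force: [-0.3, -0.4, -3.9]
opening: 0.148
```

Request:
step_arm(
  deltas=[
    [[0,0.03,0,0,-1],[0,0.05,0,0,-1],[0,0.05,0,0,-1]],
  ],
)

```text
clock: 27.9
tool_pos: [0.4754, -0.0026, 0.2087]
tcp_rot: [-0.027, 0.027, -0.707, 0.707]
ft_force: [-0.4, -0.1, -3.6]
opening: 0.148
```

Request:
step_arm(
  deltas=[
    [[0,0.02,0,0,-1],[0,0.02,0,0,-1]],
  ],
)

```text
clock: 28.15
tool_pos: [0.4753, -0.0026, 0.2085]
tcp_rot: [-0.026, 0.027, -0.707, 0.707]
ft_force: [-2.8, -1.5, 4.9]
opening: 0.15
```

Request:
step_arm(
  deltas=[
    [[0,-0.03,0.05,0,-1],[-0.2,-0.03,0.1,0,-1],[-0.5,-0.03,0.15,0,-1],[-0.8,-0.03,0.2,0,-1],[-1.1,-0.03,0.2,0,-1],[-1.1,-0.03,0.2,0,-1]],
  ],
)

```text
clock: 28.9
tool_pos: [0.504, -0.0054, 0.209]
tcp_rot: [0.027, -0.026, 0.707, -0.707]
ft_force: [-0.3, -0.9, -4.2]
opening: 0.15
```

```bash
python3 -c "
from h import *
goto([.475,-.003,.306],4.3)
s,M=tool(); A=gold('scene',.041,(225,300,295,360),bev('scene')); print(toH(A,BO),toH(s['tool_pos'],BO))
p=np.load('last_scene.npz')['p'];cv2.imwrite('pics/s13.png',cv2.resize(p[180:300,270:400,::-1],(650,600)))
"
```

```text
clock 28.9 pos [ 0.504  -0.0054  0.209 ] zaxis yaw -85.69 bevel yaw 4.31 op 0.15 F [-0.27 -0.94 -4.24] M [0.05 0.09 0.01]
 units [ 1.144 -3.883 -0.182]  spin(units) 0.001 tooly [ 0.001  0.    -1.   ] toolx [-0.997 -0.075 -0.001]  q7 -1.68
scene gold [332.78 245.5 ] 18 ray [ 0.5859 -0.0113  0.041 ] depth [ 0.5868 -0.0105  0.0423]
[-48.    4.7] [-129.2   16.8]
```

View pics/s13.png

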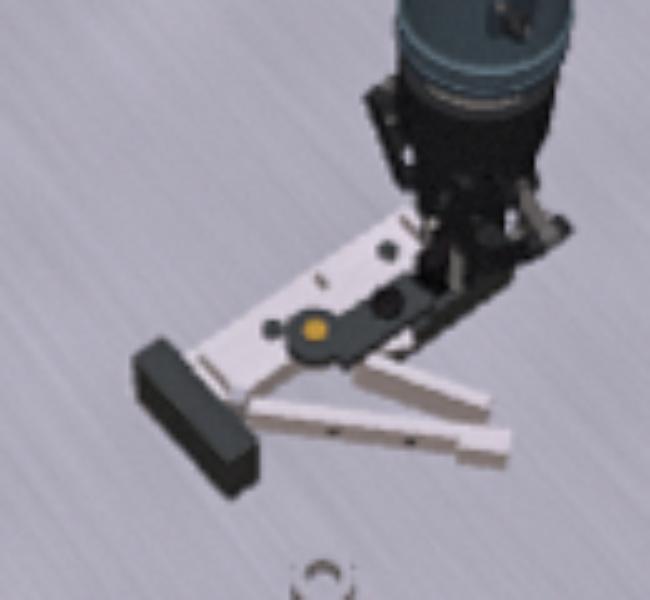

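Request:
step_arm(
  deltas=[
    [[-0.2,0,0,0,-1],[-0.4,0,0,0,-1],[-0.6,0,0,0,-1],[-0.8,0,0,0,-1],[-1,0,0,0,-1],[-1,0,0,0,-1]],
  ],
)

```text
clock: 29.7
tool_pos: [0.5287, -0.0036, 0.209]
tcp_rot: [0.027, -0.026, 0.707, -0.707]
ft_force: [-0.4, -0.1, -3.9]
opening: 0.144
```

```bash
python3 -c "
from h import *
goto([.475,-.003,.306],4.3)
s,M=tool(); A=gold('scene',.041,(225,300,295,360),bev('scene')); print(toH(A,BO),toH(s['tool_pos'],BO))
p=np.load('last_scene.npz')['p'];cv2.imwrite('pics/s14.png',cv2.resize(p[180:300,270:400,::-1],(650,600)))
"
```

```text
clock 29.7 pos [ 0.5287 -0.0036  0.209 ] zaxis yaw -85.7 bevel yaw 4.3 op 0.144 F [-0.4  -0.09 -3.91] M [ 0.01  0.07 -0.04]
 units [ 2.137 -3.882 -0.185]  spin(units) -0.0 tooly [ 0.001  0.    -1.   ] toolx [-0.997 -0.075 -0.001]  q7 -1.68
scene gold [325. 251.] 21 ray [ 0.6117 -0.009   0.041 ] depth [ 0.6123 -0.0072  0.0436]
[-22.    5.1] [-104.4   16.7]
```

View pics/s14.png

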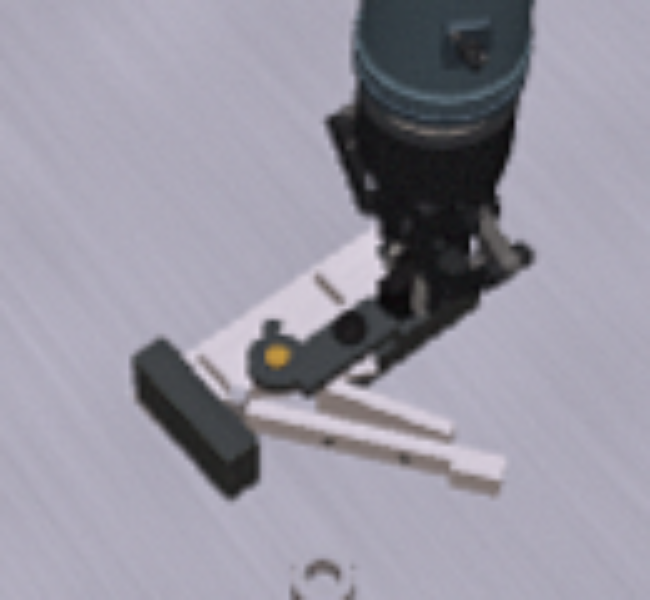

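Request:
step_arm(
  deltas=[
    [[0,0,0.05,0,-1],[0,0,0.1,0,-1],[0,0,0.1,0,-1]],
  ],
)

```text
clock: 30.12
tool_pos: [0.5283, -0.0063, 0.209]
tcp_rot: [-0.026, 0.026, -0.707, 0.707]
ft_force: [0.4, 0.6, -4.4]
opening: 0.148
```

Request:
step_arm(
  deltas=[
    [[0,0,0.04,0,-1],[0,0,0.06,0,-1],[0,0,0.06,0,-1]],
  ],
)

```text
clock: 30.5
tool_pos: [0.5284, -0.0077, 0.2089]
tcp_rot: [-0.027, 0.027, -0.707, 0.707]
ft_force: [0.8, 2.2, -4.3]
opening: 0.149
```

Request:
step_arm(
  deltas=[
    [[0,0,0.03,0,-1],[0,0,0.06,0,-1],[0,0,0.06,0,-1]],
  ],
)

```text
clock: 30.88
tool_pos: [0.5285, -0.0086, 0.2089]
tcp_rot: [0.027, -0.027, 0.707, -0.706]
ft_force: [-0.7, 2.6, -3.4]
opening: 0.151
```

```bash
python3 -c "
from h import *
goto([.475,-.003,.306],4.3)
s,M=tool(); A=gold('scene',.041,(225,300,295,360),bev('scene')); print(toH(A,BO),toH(s['tool_pos'],BO))
"
```

```text
clock 30.875 pos [ 0.5285 -0.0086  0.2089] zaxis yaw -85.66 bevel yaw 4.34 op 0.151 F [-0.74  2.64 -3.42] M [0.63 0.21 0.02]
 units [ 2.116 -3.882 -0.387]  spin(units) 0.005 tooly [-0.     0.001 -1.   ] toolx [-0.997 -0.076  0.   ]  q7 -1.67
scene gold [324.1 249.3] 20 ray [ 0.6107 -0.0145  0.041 ] depth [ 0.6114 -0.014   0.0421]
[-23.5  -0.3] [-105.    11.7]
```

Request:
step_arm(
  deltas=[
    [[-0.1,0,0,0,-1],[-0.2,0,0,0,-1],[-0.3,0,0,0,-1],[-0.4,0,0,0,-1],[-0.4,0,0,0,-1]],
  ],
)

```text
clock: 31.55
tool_pos: [0.5357, -0.008, 0.2088]
tcp_rot: [0.024, -0.03, 0.707, -0.707]
ft_force: [-13.2, 3.1, 11.4]
opening: 0.146
```

```bash
python3 -c "
from h import *
goto([.475,-.003,.306],4.3)
"
```

```text
clock 31.55 pos [ 0.5357 -0.008   0.2088] zaxis yaw -85.67 bevel yaw 4.33 op 0.146 F [-13.22   3.08  11.35] M [0.8  2.52 0.06]
 units [ 2.44  -3.868 -0.384]  spin(units) 0.003 tooly [-0.008 -0.    -1.   ] toolx [-0.997 -0.075  0.008]  q7 -1.67
```

Request:
step_arm(
  deltas=[
    [[0.1,-0.05,-0.05,0,-1],[0.1,-0.07,-0.05,0,-1],[0.1,-0.07,-0.05,0,-1]],
  ],
)

```text
clock: 31.92
tool_pos: [0.5361, -0.0077, 0.2106]
tcp_rot: [-0.027, 0.026, -0.706, 0.707]
ft_force: [-0.8, 0.9, -4.5]
opening: 0.146
```

Request:
step_arm(
  deltas=[
    [[-0.05,0,0,0,-1],[-0.1,0,0,0,-1],[-0.15,0,0,0,-1],[-0.2,0,0,0,-1],[-0.2,0,0,0,-1]],
  ],
)

```text
clock: 32.55
tool_pos: [0.5411, -0.007, 0.2107]
tcp_rot: [-0.027, 0.026, -0.707, 0.707]
ft_force: [-0.0, 0.1, -5.1]
opening: 0.147
```

```bash
python3 -c "
from h import *
goto([.475,-.003,.306],4.3)
s,M=tool(); A=gold('scene',.041,(225,300,295,360),bev('scene')); print(toH(A,BO),toH(s['tool_pos'],BO))
"
```

```text
clock 32.55 pos [ 0.5411 -0.007   0.2107] zaxis yaw -85.7 bevel yaw 4.3 op 0.147 F [-0.    0.09 -5.09] M [-0.04  0.22  0.03]
 units [ 2.624 -3.813 -0.357]  spin(units) -0.0 tooly [ 0. -0. -1.] toolx [-0.997 -0.075 -0.   ]  q7 -1.67
scene gold [320.1  251.95] 20 ray [ 0.6236 -0.0137  0.041 ] depth [ 0.6246 -0.0112  0.0433]
[-10.6  -0.5] [-92.3  12.4]
```

Request:
step_arm(
  deltas=[
    [[-0.05,0,0.01,0,-1],[-0.1,0,0.01,0,-1],[-0.15,0,0.01,0,-1],[-0.2,0,0.01,0,-1],[-0.25,0,0.01,0,-1],[-0.25,0,0.01,0,-1]],
  ],
)

```text
clock: 33.35
tool_pos: [0.5473, -0.0067, 0.2107]
tcp_rot: [0.027, -0.026, 0.707, -0.707]
ft_force: [-0.5, -0.5, -3.9]
opening: 0.15
```

```bash
python3 -c "
from h import *
goto([.475,-.003,.306],4.3)
s,M=tool(); A=gold('scene',.041,(225,300,295,360),bev('scene')); print(toH(A,BO),toH(s['tool_pos'],BO))
p=np.load('last_scene.npz')['p'];cv2.imwrite('pics/s15.png',cv2.resize(p[180:300,270:400,::-1],(650,600)))
"
```

```text
clock 33.35 pos [ 0.5473 -0.0067  0.2107] zaxis yaw -85.7 bevel yaw 4.3 op 0.15 F [-0.5  -0.45 -3.88] M [-0.02  0.27  0.05]
 units [ 2.873 -3.813 -0.364]  spin(units) 0.0 tooly [ 0.  0. -1.] toolx [-0.997 -0.075 -0.   ]  q7 -1.67
scene gold [318.25 253.25] 20 ray [ 0.6296 -0.0132  0.041 ] depth [ 0.6303 -0.0118  0.0438]
[-4.5 -0.5] [-86.1  12.2]
```

View pics/s15.png

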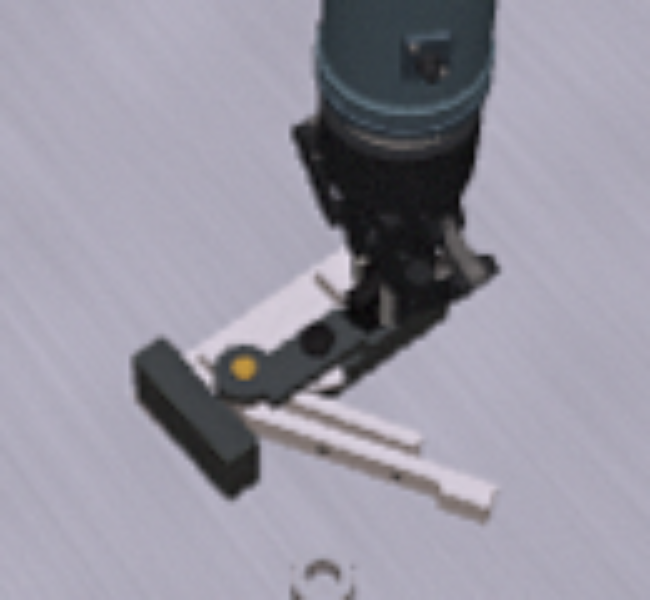

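Request:
step_arm(
  deltas=[
    [[0,0.03,0.03,0,-1],[-0.04,0.05,0.06,0,-1],[-0.08,0.05,0.06,0,-1],[-0.08,0.05,0.06,0,-1]],
  ],
)

```text
clock: 33.9
tool_pos: [0.5487, -0.0072, 0.2092]
tcp_rot: [0.026, -0.027, 0.707, -0.706]
ft_force: [-4.0, 3.5, -1.8]
opening: 0.153
```

Request:
step_arm(
  deltas=[
    [[-0.02,0.01,0.02,0,-1],[-0.04,0.01,0.03,0,-1],[-0.04,0.01,0.03,0,-1]],
  ],
)

```text
clock: 34.28
tool_pos: [0.5492, -0.0073, 0.2089]
tcp_rot: [0.026, -0.028, 0.707, -0.706]
ft_force: [-6.3, 5.7, 0.2]
opening: 0.151
```

```bash
python3 -c "
from h import *
goto([.475,-.003,.306],4.3)
s,M=tool(); A=gold('scene',.041,(225,300,295,360),bev('scene')); print(toH(A,BO),toH(s['tool_pos'],BO))
"
```

```text
clock 34.275 pos [ 0.5492 -0.0073  0.2089] zaxis yaw -85.63 bevel yaw 4.37 op 0.151 F [-6.26  5.66  0.17] M [1.35 1.33 0.01]
 units [ 2.957 -3.874 -0.404]  spin(units) 0.009 tooly [-0.003  0.002 -1.   ] toolx [-0.997 -0.076  0.003]  q7 -1.66
scene gold [317.95 253.9 ] 20 ray [ 0.6313 -0.012   0.041 ] depth [ 0.6314 -0.012   0.0413]
[-2.7  0.6] [-84.3  11.5]
```

Request:
step_arm(
  deltas=[
    [[0,-0.02,-0.04,0,-1],[-0.04,-0.02,-0.05,0,-1],[-0.08,-0.02,-0.05,0,-1],[-0.1,-0.02,-0.05,0,-1],[-0.1,-0.02,-0.05,0,-1]],
  ],
)

```text
clock: 34.95
tool_pos: [0.5515, -0.0068, 0.2092]
tcp_rot: [0.025, -0.028, 0.707, -0.706]
ft_force: [-4.3, 4.3, -1.4]
opening: 0.147
```

```bash
python3 -c "
from h import *
goto([.475,-.003,.306],4.3)
s,M=tool(); A=gold('scene',.041,(225,300,295,360),bev('scene')); print(toH(A,BO),toH(s['tool_pos'],BO))
"
```

```text
clock 34.95 pos [ 0.5515 -0.0068  0.2092] zaxis yaw -85.67 bevel yaw 4.33 op 0.147 F [-4.32  4.27 -1.37] M [0.83 1.4  0.09]
 units [ 3.054 -3.862 -0.385]  spin(units) 0.004 tooly [-0.004  0.    -1.   ] toolx [-0.997 -0.076  0.004]  q7 -1.66
scene gold [317.25 254.25] 20 ray [ 0.6334 -0.0122  0.041 ] depth [ 0.6337 -0.0113  0.0419]
[-0.7  0.3] [-82.   11.8]
```

Request:
step_arm(
  deltas=[
    [[-0.03,0,0,0,-1],[-0.06,0,0,0,-1],[-0.06,0,0,0,-1]],
  ],
)

```text
clock: 35.38
tool_pos: [0.552, -0.0068, 0.209]
tcp_rot: [0.024, -0.029, 0.707, -0.707]
ft_force: [-10.6, 3.9, 1.6]
opening: 0.15
```

Request:
step_arm(
  deltas=[
    [[-0.02,0,0,0,-1],[-0.04,0,0,0,-1],[-0.04,0,0,0,-1]],
  ],
)

```text
clock: 35.75
tool_pos: [0.5523, -0.0068, 0.2089]
tcp_rot: [0.024, -0.03, 0.707, -0.707]
ft_force: [-13.4, 3.8, 3.7]
opening: 0.147
```

Request:
step_arm(
  deltas=[
    [[0.01,-0.02,0.03,0,-1],[0.02,-0.02,0.06,0,-1],[0.02,-0.02,0.08,0,-1],[0.02,-0.02,0.08,0,-1],[0.02,-0.02,0.08,0,-1]],
  ],
)

```text
clock: 36.38
tool_pos: [0.5522, -0.0072, 0.209]
tcp_rot: [0.024, -0.03, 0.707, -0.706]
ft_force: [-10.0, 7.6, -0.6]
opening: 0.146
```

```bash
python3 -c "
from h import *
goto([.475,-.003,.306],4.3)
s,M=tool(); A=gold('scene',.041,(225,300,295,360),bev('scene','s16',(180,300,270,400))); B=bev('top','t16',(180,320,250,420)); print(toH(A,BO),toH(s['tool_pos'],BO))
"
```

```text
clock 36.375 pos [ 0.5522 -0.0072  0.209 ] zaxis yaw -85.61 bevel yaw 4.39 op 0.146 F [-9.97  7.64 -0.59] M [ 1.8   1.96 -0.06]
 units [ 3.094 -3.854 -0.414]  spin(units) 0.011 tooly [-0.008  0.002 -1.   ] toolx [-0.997 -0.077  0.008]  q7 -1.66
scene gold [317.14 254.19] 21 ray [ 0.6335 -0.0125  0.041 ] depth [ 0.634  -0.0127  0.0417]
[-0.6 -0.1] [-81.3  11.3]
```

View pics/s16.png

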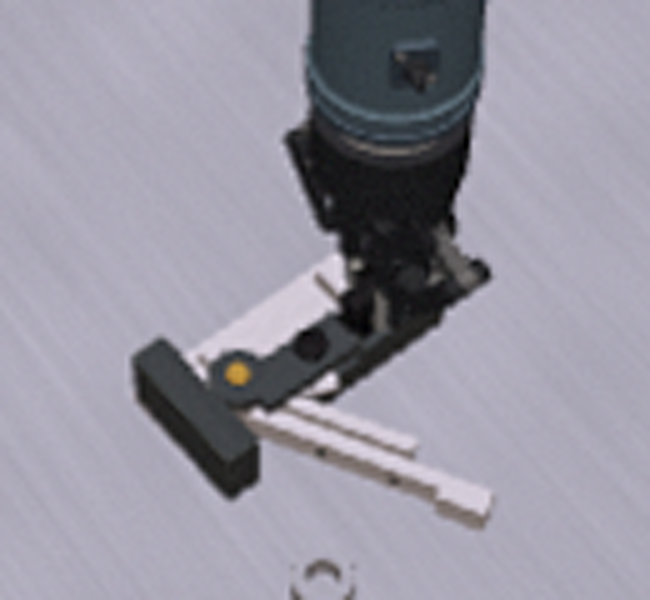

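Request:
step_arm(
  deltas=[
    [[0.04,0.03,-0.03,0,-1],[0.04,0.05,-0.03,0,-1],[0.04,0.05,-0.03,0,-1]],
  ],
)

```text
clock: 36.85
tool_pos: [0.5518, -0.0071, 0.2087]
tcp_rot: [0.025, -0.029, 0.707, -0.706]
ft_force: [-10.7, 6.5, 6.1]
opening: 0.145
```

Request:
step_arm(
  deltas=[
    [[-0.02,0,0.02,0,-1],[-0.03,0,0.03,0,-1],[-0.03,0,0.03,0,-1],[-0.03,0,0.03,0,-1],[-0.03,0,0.03,0,-1]],
  ],
)

```text
clock: 37.48
tool_pos: [0.552, -0.0072, 0.2087]
tcp_rot: [0.025, -0.03, 0.707, -0.706]
ft_force: [-12.8, 7.7, 8.6]
opening: 0.15
```

Request:
step_arm(
  deltas=[
    [[0.03,-0.03,-0.02,0,-1],[0.06,-0.04,-0.04,0,-1],[0.06,-0.04,-0.04,0,-1]],
  ],
)

```text
clock: 37.85
tool_pos: [0.5516, -0.0071, 0.2091]
tcp_rot: [0.025, -0.028, 0.707, -0.706]
ft_force: [-5.7, 5.5, -4.3]
opening: 0.151
```

Request:
step_arm(
  deltas=[
    [[0,0,0,0,-0.3],[0,0,0,0,-0.1],[0,0,0,0,0],[0,0,0,0,0],[0,-0.4,0,0,0],[0,-1,0,0,0],[0,-2.2,0,0,0],[1,-4,0,0,0],[3,-5,0,0,0],[4,-6,0,0,0],[4,-6,0,0,0]],
  ],
)

```text
clock: 39.22
tool_pos: [0.4526, -0.016, 0.3624]
tcp_rot: [-0.028, 0.025, -0.706, 0.707]
ft_force: [-0.0, -0.1, 0.4]
opening: 0.494
```

Run:
```python
from h import *
goto([.552,-.007,.306],4.3)
s,M=tool(); A=gold('scene',.041,(225,300,295,360),bev('scene','s17',(180,300,270,400))); f=bev('top','t17',(180,300,260,400)); B=gold('top',.041,(190,270,295,345),f); print(toH(A,BO),toH(B,BO))
t=np.radians(4.3);R=np.array([[np.cos(t),-np.sin(t)],[np.sin(t),np.cos(t)]])
for n in('scene','top'):
    g=np.load('last_%s.npz'%n); W=cloud(g['d'],viewer.camera_model(n)); H=(W[:,:,:2]-BO)@R*1000; z=W[:,:,2]*1000
    def ln(nm,k):
        if k.sum()<8: print(n,nm,'few',k.sum()); return
        v=cv2.fitLine(H[k].astype(np.float32),cv2.DIST_HUBER,0,.01,.01).ravel(); print(n,nm,"ang",np.degrees(np.arctan2(v[1],v[0])).round(2),"at",v[2:].round(1),"z",np.median(z[k]).round(1),k.sum())
    ln('rib',(z>56)&(z<67)&(H[:,:,0]>-125)&(H[:,:,0]<-50)&(abs(H[:,:,1]-12)<15))
    ln('btn',(z>46)&(z<56)&(H[:,:,0]>-52)&(H[:,:,0]<-24)&(abs(H[:,:,1]-12)<14))
    ln('arm+blade',(z>14)&(z<25)&(H[:,:,1]>45)&(H[:,:,1]<130)&(H[:,:,0]>-100)&(H[:,:,0]<0))
    ln('armouter',(z>14)&(z<25)&(H[:,:,1]>92)&(H[:,:,1]<130)&(H[:,:,0]>-100)&(H[:,:,0]<0))
    ln('flatarm',(z>34)&(z<44)&(H[:,:,0]>-26)&(H[:,:,0]<10)&(abs(H[:,:,1])<16))
```

```text
clock 39.225 pos [ 0.4526 -0.016   0.3624] zaxis yaw -85.72 bevel yaw 4.28 op 0.494 F [-0.04 -0.12  0.41] M [-0.  -0.1 -0. ]
 units [-3.984  2.274 -0.064]  spin(units) -0.002 tooly [ 0.004 -0.    -1.   ] toolx [-0.997 -0.075 -0.004]  q7 -1.61
scene gold [317.09 254.09] 22 ray [ 0.6334 -0.0128  0.041 ] depth [ 0.6331 -0.0131  0.0413]
top gold [313.09 229.09] 22 ray [ 0.6358 -0.0135  0.041 ] depth [ 0.6361 -0.0133  0.0401]
[-0.7 -0.4] [ 1.6 -1.3]
scene rib ang -0.23 at [-93.   13.8] z 60.9 107
scene btn ang 89.44 at [-37.7  13.9] z 49.1 33
scene arm+blade ang -65.45 at [-38.5  87.2] z 19.5 191
scene armouter ang -65.66 at [-48.6 111.3] z 19.5 82
scene flatarm ang -29.66 at [-7.1  3. ] z 39.4 117
top rib ang -60.31 at [-66.5  12.2] z 60.8 21
top btn ang -60.75 at [-38.3  12. ] z 49.8 26
top arm+blade ang -63.88 at [-40.9  88.4] z 19.5 125
top armouter ang -62.67 at [-50.9 110.1] z 19.1 61
top flatarm ang -35.57 at [-6.1  1.4] z 38.7 109
```

View pics/s17.png

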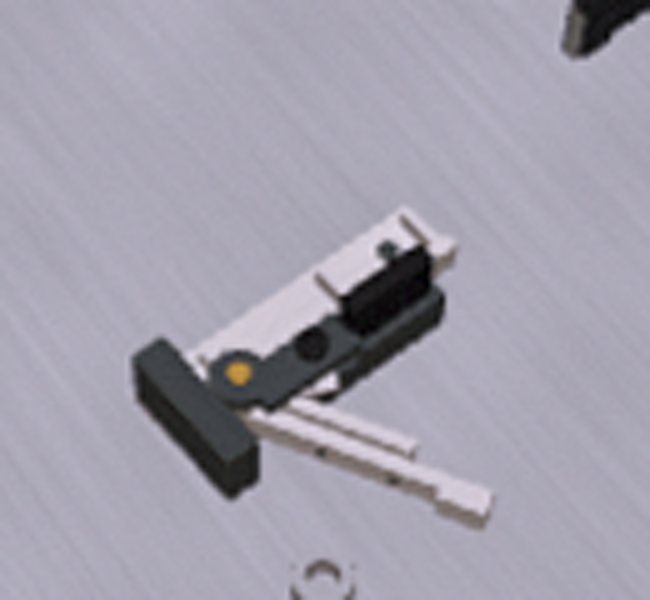

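View pics/t17.png

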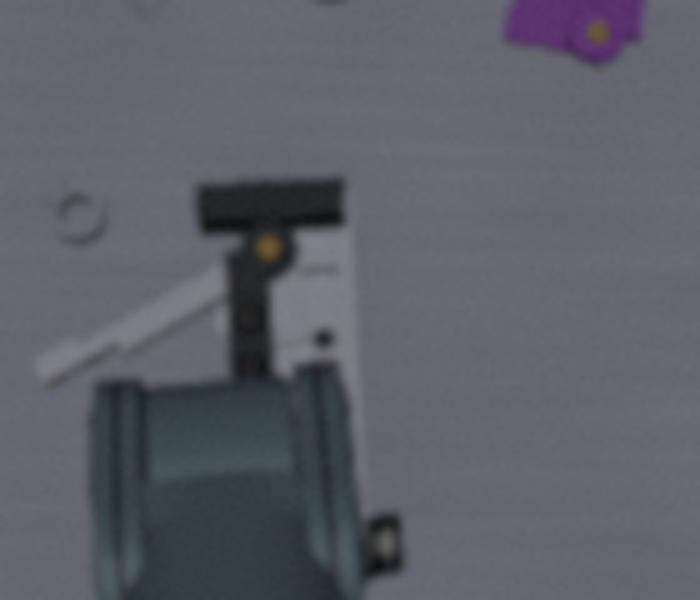

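Run:
```python
from h import *
t=np.radians(4.3);R=np.array([[np.cos(t),-np.sin(t)],[np.sin(t),np.cos(t)]])
for n in('scene','top'):
  for fn in(n+'0.npz','last_%s.npz'%n):
    g=np.load(fn); W=cloud(g['d'],viewer.camera_model(n)); H=(W[:,:,:2]-BO)@R*1000; z=W[:,:,2]*1000
    r=np.hypot(H[:,:,0],H[:,:,1]); a=np.degrees(np.arctan2(H[:,:,1],-H[:,:,0]))
    def f(r0,r1):
        k=(z>15)&(z<24)&(r>r0)&(r<r1)&(a>35)&(a<80); 
        return [k.sum(),a[k].mean().round(2),a[k].min().round(1),a[k].max().round(1)]
    print(fn,"r118-145",f(118,145),"r101-112",f(101,112))
```

```text
scene0.npz r118-145 [np.int64(50), np.float64(50.88), np.float64(46.4), np.float64(54.9)] r101-112 [np.int64(18), np.float64(50.59), np.float64(47.0), np.float64(53.3)]
last_scene.npz r118-145 [np.int64(51), np.float64(66.38), np.float64(62.4), np.float64(69.7)] r101-112 [np.int64(17), np.float64(65.71), np.float64(62.2), np.float64(68.5)]
top0.npz r118-145 [np.int64(39), np.float64(50.38), np.float64(47.0), np.float64(53.3)] r101-112 [np.int64(13), np.float64(49.41), np.float64(47.1), np.float64(51.4)]
last_top.npz r118-145 [np.int64(37), np.float64(65.63), np.float64(61.9), np.float64(69.1)] r101-112 [np.int64(12), np.float64(65.17), np.float64(62.6), np.float64(67.1)]
```

Run:
```python
from h import *
a=np.load('scene0.npz')['p'].astype(int); b=np.load('last_scene.npz')['p'].astype(int)
D=(np.abs(a-b).sum(2)>90).astype(np.uint8); n,l,s,c=cv2.connectedComponentsWithStats(cv2.dilate(D,np.ones((3,3))))
print([(s[i].tolist()) for i in range(1,n) if s[i,4]>25])
t=np.radians(4.3);R=np.array([[np.cos(t),-np.sin(t)],[np.sin(t),np.cos(t)]])
for n in('scene','top'):
    g=np.load(n+'0.npz'); W=cloud(g['d'],viewer.camera_model(n)); H=(W[:,:,:2]-(.6529,.2446))@R*1000; z=W[:,:,2]*1000
    r_=np.hypot(H[:,:,0],H[:,:,1]); an=np.degrees(np.arctan2(H[:,:,1],-H[:,:,0])); k=(z>15)&(z<24)&(r_>95)&(r_<145)&(an>50)&(an<80); print("hinge leaf centre",an[k].mean(),"minus",np.degrees(2.5/120))
r.hand_in()
```

```text
[[338, 0, 12, 13, 122], [358, 0, 104, 193, 9987], [502, 0, 85, 92, 3531], [503, 74, 27, 24, 357], [524, 99, 6, 13, 42], [253, 177, 51, 54, 1103], [310, 228, 63, 59, 1602]]
hinge leaf centre 64.54556755467084 minus 1.193662073189215
hinge leaf centre 63.81424849990983 minus 1.193662073189215
the job is handed in; nothing more can be done
```

The bevel is locked and sitting fully home in the bracket, and the job is handed in at about 39 s on the clock. I pushed it home in the chrome hinge, pressed the lock button down while it sat there, then carried it to the bracket and pushed it home again. Its blade swung the bracket arm open, and I released it.

**Last checks**
- **Angles:** the hinge leaf measured about 63°, the locked blade 62.6°, and the bracket arm about 63°. These are good to roughly 0.5–1°.
- **Lock:** the button top sat at about 49 to 50 mm, against 54 mm at the start. It bottomed at 16.8 N.
- **Seating:** in the bracket, the two cameras put the pivot 0.7 mm short of and 1.6 mm past home along the bracket. That is within the roughly 2 mm calibration error. The stock was parallel to the fixed side within 0.3°, and the rib and arm heights match the bevel lying flat.
- **Surroundings:** in the scene camera, only the bevel, the bracket arm and the robot had moved since the start, apart from a small unidentified change at the top edge of the picture. The hinge leaf has not moved.

**What was not clean**
- While sliding along the walls the tool pitched and pushed the bevel down onto the bench. This happened once at the hinge, at about 19 N along the slide and 24 N down, and once at the bracket, at 13 N and 11 N.
- That was before the nose reached the stop, and I eased off both times, but the hinge reading is close to your 24 N limit. Along and down together it is about 30 N at the wrist.
- In the final presses the wrist force along the stop read 13–14 N. That includes bench and wall friction, so I can only estimate the force on the stop itself; I put it at about 5–10 N.

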